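# Load, set and dock a test sled

### The arm

A 6-joint arm with a two-finger parallel gripper is mounted at the origin on the work surface. World frame = base frame: x ahead of the robot, y to its left, z up, the work surface at z = 0. Lengths are in m, angles in degrees, forces in N, time in s.
With the tool pointing down it reaches from about 0.325 to 0.75 m from the base axis. Payload 7.6 kg.
Tool frame: the origin (TCP) lies at the very end of the fingers, on their centre line; the grasp point (between the pads) lies 19 mm behind it; z points along the fingers, y is the direction in which the jaws open and shut (so a half turn about z gives the same grasp; the last joint's range is limited). The gripper opens to 85 mm and grips with 20 to 120 N. Pads are 22 mm wide; open, the fingers measure 114 mm over their backs; the gripper's body (76 mm by 85 mm) begins 54 mm behind the grasp point. The pads swing forward as they close: fully open they stand 13 mm farther back than shut.
Start: joints at [-76.794, 2.991, 80.254, -0, 96.75, -4.028], TCP at [0.156, -0.501, 0.201] pointing down, gripper open.
Joint ranges: [-166.34, 166.34], [-52.06, 124.39], [6.96, 135.62], [-60.46, 240.46], [14.63, 156.25], [-167.68, 167.68]. Speed limits (degrees/s): [147.25, 147.25, 172.46, 180, 180, 180].

### API

Orientations are given as a 3x3 rotation matrix whose columns are the frame's x, y, z axes.
In Python, from cell import status, cams, ctrl gives the robot as it stands. The module is installed in compiled form; this text tells all that it offers.
- The arm moves only by the tool carry_out, never from a script. Its arguments are lists of equal length, an entry for each row: "delta_pos": the shift along the tool's x, y, z in cm, a list of three; "turn": the turn about the tool's z in degrees. In form: {"delta_pos": [[tx, ty, tz], ...], "turn": [turn, ...]}. A call has 1 to 12 rows; each row shifts and turns the commanded pose from where the row before left it, along the tool's axes as they then stand; what a row does not reach is not made up. A row lasts 1/12 s, in which the tool goes at most 41.7 mm and 7.16 degrees, less where a joint would pass 70% of its speed; a pose out of reach is approached as far as the arm can. A call with a gripper value outside its range is refused whole. "grip" is the opening, from -1 (shut) to 1 (fully open), so that 0 is half open, set as the call begins (left out, the last holds). The fingers move at their own pace and stop on an object; the grip force is fixed at half the most. Time passes only in rows, so rows that do not move let the fingers close. It gives the time, the measured TCP pose, the force and the opening at its end, in the units of the state.
- status.get_obs(): the state, without advancing time (a new reading comes with each control period).
- cams.get_image(name): name is "side" or "top"; returns (picture, depth): 384x512x3 uint8, red, green, blue; 384x512 float32, m along the optical axis (not along the pixel's ray), 0 where there is no reading.
- cams.camera_info(name): a dict with "fx", "fy", "cx", "cy" (pixels), "D" ([k1, k2, p1, p2, k3] as OpenCV has them; the pictures are not rectified), "R" (3x3) and "t" (3): a world point X has camera coordinates R X + t. Camera axes: x right, y down, z forward; pixel columns grow to the right and rows downward; lengths in m; the calibration is good to about 2 mm. A picture is of the moment at which its call begins. camera_info takes no time and is no camera call.
- ctrl.hand_in(): hands the job in, once; it reports no verdict.
The state is a dict: "time_s": time; "joint_pos": joint angles; "joint_velocities": joint speeds; "effort": joint torques, N m; "position": TCP position; "ee_rot": TCP orientation; "contact_force": force on the tool from outside, world axes, zero at the start; "ft_torque": the same for the moment, N m; "gripper_width": opening from 0.0 (shut) to 1.0 (fully open).
Only numpy, scipy, OpenCV 4.12 (cv2) and the standard library are available. Lean on these libraries where they do the work, as an engineer would, in place of code of your own. Each camera call takes 0.05 s, during which the arm holds its last target.

### The job

Put every converter module lying on the table onto the grey sled, one to a pad, each flat, square and centred between its two stops, filling the pads in order from the one nearest the black docking block, and turn the black sleeve so that its white pointer stands at the mark with as many dots as there are modules. Only then square the sled up against the steel fence, take the wooden push stick and with it, not with the fingers, feed the sled along, keeping it pressed against the fence all the way, until its front meets the docking block. Finally lay the stick back flat, lengthwise, in the middle of its rubber mat, with all modules still centred; leave the mouse and the network box alone.

Things in the scene. Friction and masses are not known exactly. Their poses are not given: they have to be found in the camera images.
- rail: fixed feed rail: aluminium bed 6 mm thick, 430 mm long (y), 125 mm wide (x -65 to +60), a steel fence 34 mm high along its +x side (face at x = +45 mm) and a black docking block 30 mm high across its +y end (face at y = +180 mm, x within 42 mm). Origin: centre of the bed, at table height; the feed direction is +y
- fence_face (a point): middle of the fence's face (rail x = 45, y = 0, z = 15 mm); axes as the rail's
- dock_face (a point): middle of the docking block's face (rail x = 0, y = 180, z = 15 mm); axes as the rail's
- sled: loose grey sled on the bed, 88 mm wide (its x), 18 mm high, 0.5 kg; origin under the middle of its four pads, front face at y = +99 mm, tail at y = -123 mm with a 90 degree V notch, 24 mm deep, 48 mm wide at the mouth. Its y axis is the feed direction. It starts 3 to 12 mm off the fence, yawed up to 0.02 rad, its origin at rail y = -65 to -35 mm; docked, at rail y = +81 mm
- sled_lead (a point): front corner of the sled on the fence side (sled x = 44, y = 99, z = 9 mm); axes as the sled's
- sled_tail (a point): tail corner of the sled on the fence side (sled x = 44, y = -123, z = 9 mm); axes as the sled's
- sled_notch (a point): apex (innermost point) of the V notch (sled x = 0, y = -99, z = 9 mm), half-way up; the stick's round nose stops with its tip 4 mm short of it; axes as the sled's
- pad1 (a point): point 15 mm above the middle of pad 1 of the sled (nearest the docking block), where the centre of a module on it belongs. The pad is a dark rubber patch 44 mm across (x) by 34 mm along the rail (y), level with the sled's top (18 mm above the bed), between two steel stops 36 mm long (x), 5 mm high and thick, whose inner faces are 43 mm apart (pads at sled y = +72, +24, -24, -72 mm). Axes as the sled's
- pad2 (a point): point 15 mm above the middle of pad 2 of the sled (second from the docking block), where the centre of a module on it belongs. The pad is a dark rubber patch 44 mm across (x) by 34 mm along the rail (y), level with the sled's top (18 mm above the bed), between two steel stops 36 mm long (x), 5 mm high and thick, whose inner faces are 43 mm apart (pads at sled y = +72, +24, -24, -72 mm). Axes as the sled's
- pad3 (a point): point 15 mm above the middle of pad 3 of the sled (third from the docking block), where the centre of a module on it belongs. The pad is a dark rubber patch 44 mm across (x) by 34 mm along the rail (y), level with the sled's top (18 mm above the bed), between two steel stops 36 mm long (x), 5 mm high and thick, whose inner faces are 43 mm apart (pads at sled y = +72, +24, -24, -72 mm). Axes as the sled's
- pad4 (a point): point 15 mm above the middle of pad 4 of the sled (nearest the notched tail), where the centre of a module on it belongs. The pad is a dark rubber patch 44 mm across (x) by 34 mm along the rail (y), level with the sled's top (18 mm above the bed), between two steel stops 36 mm long (x), 5 mm high and thick, whose inner faces are 43 mm apart (pads at sled y = +72, +24, -24, -72 mm). Axes as the sled's
- mod1_c (a point): converter module 1 (may be absent): green circuit board 42 (its x) x 32 (y) x 4 mm, on its middle a bright finned heat sink 20 (x) x 16 (y) x 26 mm to grip it by; 30 mm high in all, 45 g, most of it in the board; all alike. This point: its centre, 15 mm above its underside. It starts flat on the table between robot and rail
- mod2_c (a point): converter module 2 (may be absent): green circuit board 42 (its x) x 32 (y) x 4 mm, on its middle a bright finned heat sink 20 (x) x 16 (y) x 26 mm to grip it by; 30 mm high in all, 45 g, most of it in the board; all alike. This point: its centre, 15 mm above its underside. It starts flat on the table between robot and rail
- mod3_c (a point): converter module 3 (may be absent): green circuit board 42 (its x) x 32 (y) x 4 mm, on its middle a bright finned heat sink 20 (x) x 16 (y) x 26 mm to grip it by; 30 mm high in all, 45 g, most of it in the board; all alike. This point: its centre, 15 mm above its underside. It starts flat on the table between robot and rail
- mod4_c (a point): converter module 4 (may be absent): green circuit board 42 (its x) x 32 (y) x 4 mm, on its middle a bright finned heat sink 20 (x) x 16 (y) x 26 mm to grip it by; 30 mm high in all, 45 g, most of it in the board; all alike. This point: its centre, 15 mm above its underside. It starts flat on the table between robot and rail
- mat: fixed dark rubber mat for the stick, 210 (its x) x 90 (y) x 3 mm; origin at its centre on the table, so its top is 3 mm up
- stick_c (a point): wooden push stick, 170 mm long (its x), 120 g: flat shaft 30 mm wide (x -85 to +55), 16 mm high; neck 20 mm wide and round nose of 10 mm radius at +x (tip at x = +85); upright grip fin on its middle, 56 mm long, 18 mm thick (y), up to 54 mm. This point: its centre, 27 mm above its underside. Take it by the fin from above, fingers closing along its y. It starts flat on the mat
- stick_nose (a point): foremost point of the stick's nose, 8 mm above the underside; axes as the stick's
- dial: fixed round base of the count sleeve, 110 mm across and 12 mm high, origin under its centre. Marks on its top: a short bar (0) then radial rows of 1, 2, 3, 4 and 5 white dots, 0.5 rad apart, at -1.25, -0.75, -0.25, 0.25, 0.75, 1.25 rad from its +x axis
- sleeve_c (a point): point on the sleeve's vertical axis, 33 mm above the table: the black ribbed sleeve is 44 mm across and reaches from 12 to 50 mm above the table (a thin 60 mm skirt at its foot is no obstacle); a white line on its top and skirt is the pointer
- sleeve (a joint): angle of the sleeve in rad, growing anticlockwise seen from above: 0 at the bar, 0.5 at one dot, 1.0 at two, 1.5 at three, 2.0 at four, 2.5 at five; held by friction (0.06 N m) where it is left; starts between 0 and 0.55
- mouse: black computer mouse, a bystander
- netbox: dark steel network box 95 x 140 x 28 mm, a bystander

How it is judged (in metres and radians):
On the way, in this order (a step that is already met when the one before it is completed fails the run):
1. every module is centred on a pad, the pads filled from the docking end, and the sleeve stands at the number of modules, the sled not yet fed (distance between any of mod1_c, mod2_c, mod3_c, mod4_c and pad1 below 0.0055 m and distance between any of mod1_c, mod2_c, mod3_c, mod4_c and pad2 below 0.0055 m and distance between any of mod1_c, mod2_c, mod3_c, mod4_c and pad3 below 0.0055 m and (distance between mod1_c and pad1 below 0.0055 m or distance between mod1_c and pad2 below 0.0055 m or distance between mod1_c and pad3 below 0.0055 m or distance between mod1_c and pad4 below 0.0055 m) and (distance between mod2_c and pad1 below 0.0055 m or distance between mod2_c and pad2 below 0.0055 m or distance between mod2_c and pad3 below 0.0055 m or distance between mod2_c and pad4 below 0.0055 m) and (distance between mod3_c and pad1 below 0.0055 m or distance between mod3_c and pad2 below 0.0055 m or distance between mod3_c and pad3 below 0.0055 m or distance between mod3_c and pad4 below 0.0055 m) and (distance between mod4_c and pad1 below 0.0055 m or distance between mod4_c and pad2 below 0.0055 m or distance between mod4_c and pad3 below 0.0055 m or distance between mod4_c and pad4 below 0.0055 m) and angle between the x axis of each of mod1_c, mod2_c, mod3_c, mod4_c and the x axis of sled, either way round below 0.17 rad and angle between each of mod1_c, mod2_c, mod3_c, mod4_c's own z axis and vertical below 0.12 rad and (distance between any of mod1_c, mod2_c, mod3_c, mod4_c and pad4 below 0.025 m or value of joint sleeve between 1.38 and 1.62 rad) and (not (distance between any of mod1_c, mod2_c, mod3_c, mod4_c and pad4 below 0.025 m) or value of joint sleeve between 1.88 and 2.12 rad) and y of sled in the frame of rail below -0.02 m), for 0.2 s.
2. the push stick drives the sled through the middle of its travel (y of sled in the frame of rail between 0.005 and 0.055 m and contact force between stick and sled above 0.5 N).
3. the sled is docked: front at the docking block, side along the fence (y of sled_lead in the frame of rail above 0.176 m and x of each of sled_lead, sled_tail in the frame of rail above 0.039 m), for 0.2 s.
At the end, for the whole second after the job is handed in: Modules flat on pads 1, 2, 3 (and 4): within 5.5 mm of the middle, 0.17 rad square; sleeve within 0.12 rad of their number; sled within 4 mm of the docking block, 6 mm of the fence; stick flat on the mat within 30 mm of its centre, 0.35 rad of its length; all at rest (all of step 3 and distance between any of mod1_c, mod2_c, mod3_c, mod4_c and pad1 below 0.0055 m and distance between any of mod1_c, mod2_c, mod3_c, mod4_c and pad2 below 0.0055 m and distance between any of mod1_c, mod2_c, mod3_c, mod4_c and pad3 below 0.0055 m and (distance between mod1_c and pad1 below 0.0055 m or distance between mod1_c and pad2 below 0.0055 m or distance between mod1_c and pad3 below 0.0055 m or distance between mod1_c and pad4 below 0.0055 m) and (distance between mod2_c and pad1 below 0.0055 m or distance between mod2_c and pad2 below 0.0055 m or distance between mod2_c and pad3 below 0.0055 m or distance between mod2_c and pad4 below 0.0055 m) and (distance between mod3_c and pad1 below 0.0055 m or distance between mod3_c and pad2 below 0.0055 m or distance between mod3_c and pad3 below 0.0055 m or distance between mod3_c and pad4 below 0.0055 m) and (distance between mod4_c and pad1 below 0.0055 m or distance between mod4_c and pad2 below 0.0055 m or distance between mod4_c and pad3 below 0.0055 m or distance between mod4_c and pad4 below 0.0055 m) and angle between the x axis of each of mod1_c, mod2_c, mod3_c, mod4_c and the x axis of sled, either way round below 0.17 rad and angle between each of mod1_c, mod2_c, mod3_c, mod4_c, stick_c's own z axis and vertical below 0.12 rad and (distance between any of mod1_c, mod2_c, mod3_c, mod4_c and pad4 below 0.025 m or value of joint sleeve between 1.38 and 1.62 rad) and (not (distance between any of mod1_c, mod2_c, mod3_c, mod4_c and pad4 below 0.025 m) or value of joint sleeve between 1.88 and 2.12 rad) and x of stick_c in the frame of mat between -0.03 and 0.03 m and y of stick_c in the frame of mat between -0.03 and 0.03 m and z of stick_c in the frame of mat between 0.024 and 0.037 m and angle between the x axis of stick_c and the x axis of mat, either way round below 0.35 rad and linear speed of each of sled, stick, mod1, mod2, mod3, mod4 below 0.02 m/s); the robot touches nothing.
It fails at once if the sled came more than 7 mm off the fence while being fed (y of sled in the frame of rail above -0.005 m and x of any of sled_lead, sled_tail in the frame of rail below 0.038 m).
It fails at once if the sled was fed with the fingers instead of the stick (y of sled in the frame of rail between -0.005 and 0.077 m and linear speed of sled above 0.02 m/s and contact force between the fingers and sled above 2 N).
It fails at once if the mouse was moved by more than 30 mm (distance of mouse from where it was at the start of the episode above 0.03 m).
It fails at once if the netbox was moved by more than 30 mm (distance of netbox from where it was at the start of the episode above 0.03 m).
Of mod1, mod2, mod3, mod4 only 3 to 4 are there at a start; the rules pass over those that are not, and their reading is None.
At some moment in a run one of mod1, mod2, mod3, mod4, stick may be knocked a few centimetres aside while the robot is not near it.
Once in a run the grip may slacken for a moment while it holds something.
It also fails if it takes over 210 s, if anything falls off the work surface, if the arm or the gripper's body presses on something with over 40 N, if the wrist force passes 120 N, or if a joint passes its speed limit or range.

## Working session

There is one attempt and no reset: what is moved stays moved. The work goes in short steps, Python scripts to look and compute and a tool call to move; the robot and the scene stay as the last step left them, time stands still between calls to the robot, and variables do not carry over. Pictures are saved under pics/ and viewed, and the job is handed in when it is done.

Besides the shell and the picture viewer there is one more tool, called after "Call:" as name(argument=value, ...), one argument or row to a line, values as JSON. carry_out: Moves the arm, as the interface text tells. Its arguments: {"type":"object","properties":{"delta_pos":{"type":"array","items":{"type":"array","items":{"type":"number"}}},"turn":{"type":"array","items":{"type":"number"}},"grip":{"type":"number"}},"required":["delta_pos","turn"]}

```bash
mkdir -p pics; ls; cat > h.py <<'E'
import numpy as np, cv2
from cell import status, cams, ctrl
def shot(n,f):
    p,d=cams.get_image(n); cv2.imwrite('pics/'+f+'.png',p[:,:,::-1]); np.savez('pics/'+f+'.npz',p=p,d=d); return p,d
def cam(n):
    c=cams.camera_info(n); K=np.array([[c['fx'],0,c['cx']],[0,c['fy'],c['cy']],[0,0,1.]]); return K,np.array(c['D'],float),np.array(c['R']),np.array(c['t']).reshape(3)
def ray(n,uv):
    K,D,R,t=cam(n); q=cv2.undistortPoints(np.array(uv,float).reshape(-1,1,2),K,D).reshape(-1,2)
    return -R.T@t, (R.T@np.c_[q,np.ones(len(q))].T).T
def atz(n,uv,z):
    C,r=ray(n,uv); s=(z-C[2])/r[:,2]; return C+r*s[:,None]
def proj(n,X):
    K,D,R,t=cam(n); return cv2.projectPoints(np.array(X,float).reshape(-1,1,3),cv2.Rodrigues(R)[0],t,K,D)[0].reshape(-1,2)
def crop(f,o,x0,y0,x1,y1):
    im=cv2.imread('pics/'+f+'.png')[y0:y1,x0:x1]; s=min(800/(x1-x0),600/(y1-y0)); cv2.imwrite('pics/'+o+'.png',cv2.resize(im,None,fx=s,fy=s,interpolation=cv2.INTER_CUBIC)); print('scale',s)
E
python3 - <<'E'
from h import *
for n in('top','side'):
    shot(n,n+'0'); K,D,R,t=cam(n); print(n,K[0,0],(-R.T@t).round(3),R.round(3).tolist(),D)
o=status.get_obs();print(o)
E
```

```text
pics
top 349.9832110454903 [ 0.427 -0.055  1.098] [[-0.006, -1.0, -0.019], [-0.99, 0.009, -0.144], [0.144, 0.018, -0.989]] [-0.09412613  0.          0.          0.          0.        ]
side 391.0397154343772 [0.427 0.635 0.851] [[-0.973, -0.231, -0.014], [-0.161, 0.72, -0.675], [0.166, -0.654, -0.738]] [0.02823294 0.         0.         0.         0.        ]
{'time_s': 0.1, 'joint_pos': array([-7.67926101e+01,  3.02347275e+00,  8.03068935e+01, -2.06728435e-04,
        9.67503183e+01, -4.02676814e+00]), 'joint_velocities': array([ 0.02970223, -0.1281076 , -0.13365495,  0.06416605,  0.08089607,
        0.07155135]), 'effort': array([ 7.65817604e-04, -3.82583213e+01, -3.60984457e+01, -8.06459343e-05,
        4.73588705e-03, -2.29268431e-05]), 'position': array([ 0.15550463, -0.50111319,  0.20026066]), 'ee_rot': array([[ 9.55102041e-01,  2.96276875e-01, -3.25231218e-04],
       [ 2.96277038e-01, -9.55101063e-01,  1.37014387e-03],
       [ 9.53132617e-05, -1.40498575e-03, -9.99999008e-01]]), 'contact_force': array([-0.69612179, -0.36589597,  0.50187299]), 'ft_torque': array([ 0.03961965,  0.01870992, -0.06339982]), 'gripper_width': 1.003014198784848}
```

View pics/top0.png

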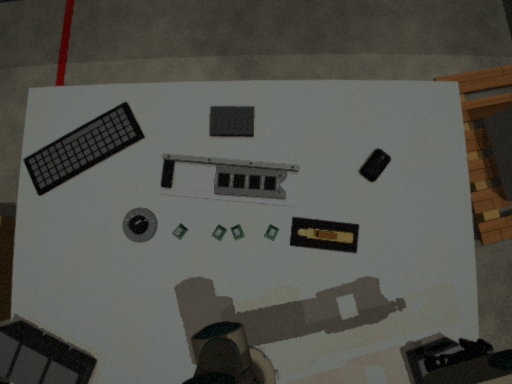

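View pics/side0.png

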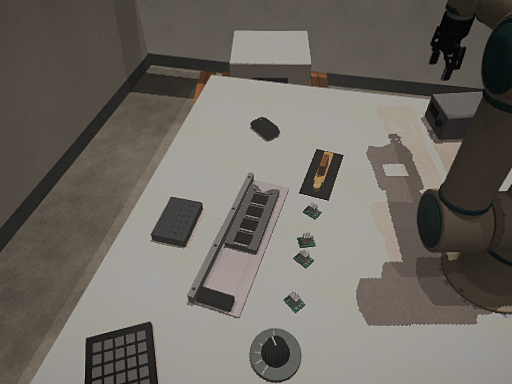

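```bash
python3 - <<'E'
from h import *
crop('top0','t1',155,145,305,250)
crop('side0','s1',180,160,340,320)
crop('top0','t2',110,195,290,250)
crop('side0','s2',230,270,330,384)
E
```

```text
scale 5.333333333333333
scale 3.75
scale 4.444444444444445
scale 5.2631578947368425
```

View pics/t1.png

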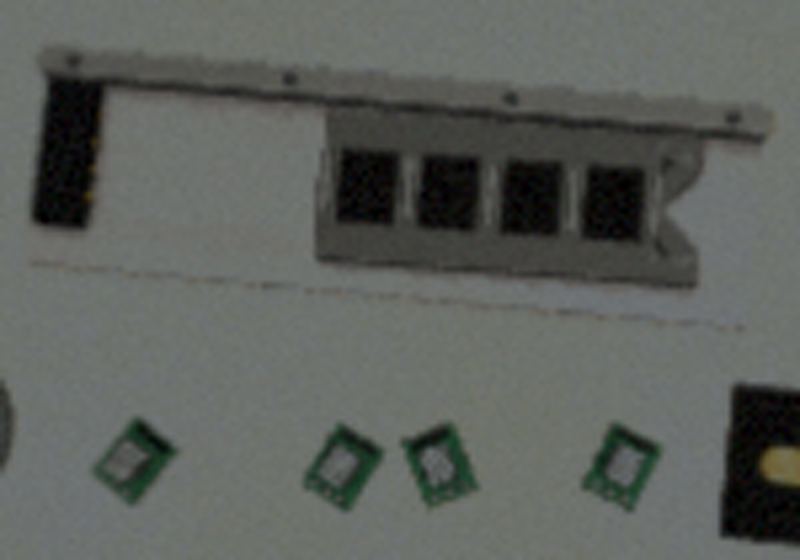

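View pics/s1.png

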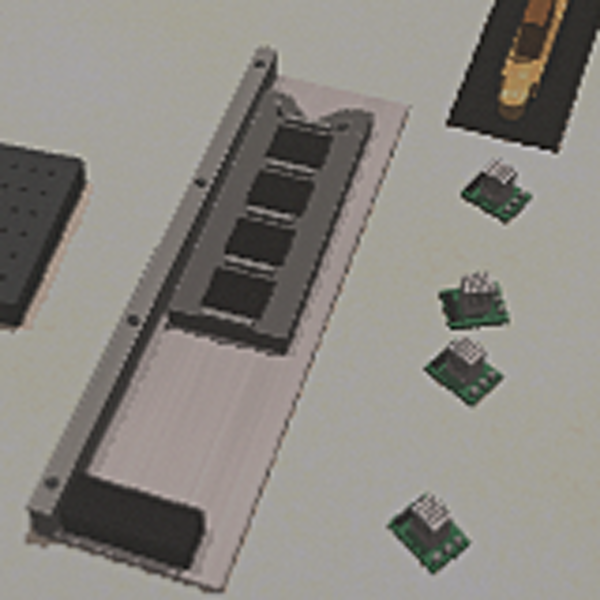

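View pics/t2.png

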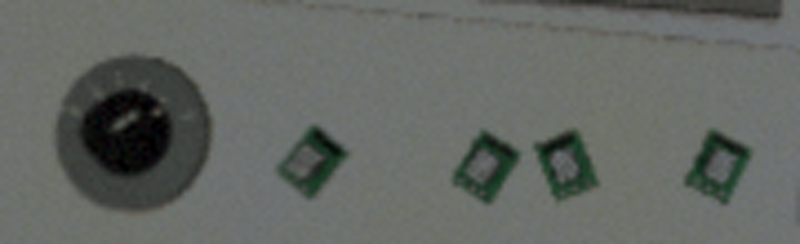

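View pics/s2.png

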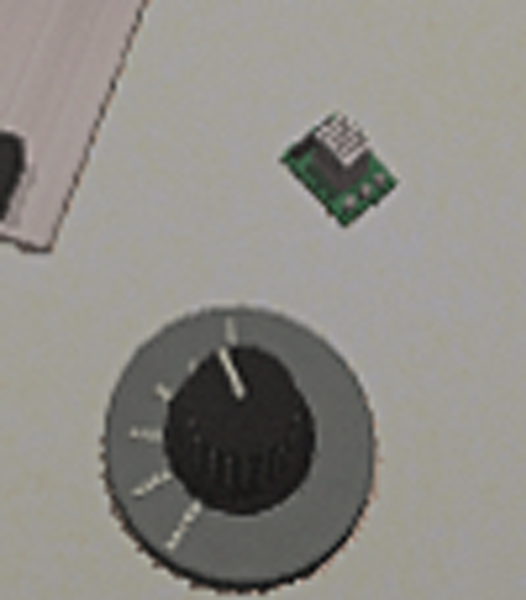

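```bash
python3 - <<'E'
from h import *
for n in('top','side'):
    z=np.load(f'pics/{n}0.npz'); d=z['d']; K,D,R,t=cam(n)
    v,u=np.mgrid[0:384,0:512]; q=cv2.undistortPoints(np.c_[u.ravel(),v.ravel()].astype(float).reshape(-1,1,2),K,D).reshape(-1,2)
    X=(R.T@((np.c_[q,np.ones(len(q))]*d.ravel()[:,None])-t).T).T.reshape(384,512,3)
    np.save(f'pics/X{n}0.npy',X)
    if n=='top': b=[(200,210,210,220),(235,112,240,118),(160,225,200,240)]
    else: b=[(180,215,190,225),(340,200,350,260)]
    for a in b: P=X[a[1]:a[3],a[0]:a[2],2]; print(n,a,np.median(P),P.std())
    crop_={'top':(170,215,195,245),'side':(275,285,315,320)}[n]
    x0,y0,x1,y1=crop_; print((X[y0:y1:2,x0:x1:1,2]*1000).round().astype(int)[:12])
E
```

```text
top (200, 210, 210, 220) 0.0008239109639287085 0.002082982752065046
top (235, 112, 240, 118) 0.02824876572727562 0.002490860647963003
top (160, 225, 200, 240) 0.0013128558873801034 0.0893779826090031
[[   0    1    1    0    0    3    4    2    2    3    1   -2   -2   -2
     0    0   -2    1    0    0    0    2    1    4    0]
 [   3    3   -1    3    2    0    1    2    0    1   -4    0    3    2
     1    4    1    2    0    3    4    1   -2   -1    0]
 [   0    5    2    2    0    0    3    1    1   -1 1098    2    3    1
     0    1    1   -3    2    0   -4   -1    5    2    1]
 [   0    2    1   -2    1    0    1    2    1   -1    3    0    0    2
     1   -2    4    2    4    1   -1    1    3    4    1]
 [  -1    1 1098    2    1    3 1098    2    0    3    5    0    2    5
     0    1    5    3    0    1    2   -3    1    1    1]
 [   2    3    1    1    2   -2   -2    2    2    5    8    7    6    2
     1    2   -3   -1    0   -1    3    0    3    0   -1]
 [   2    3    1    4    4   -1   -1    3   29   14    7    5    7    8
     8    1    0   -1    1    1    1   -4   -2  
[... 2101 characters left out ...]
  -1   0   0
   -3  -1   1  -2]
 [  0   0   1   1   2  -1  -1   0   1   0   2   5   4   4   4   6  10  17
   22  25  29  26  19  17  13   7   3   5   0  -1  -2  -1   0   0   0  -1
   -1  -2  -5   2]
 [851  -1   1   1   0   1   0   0  -1   0   1   1   6   5   1   5   2   8
   11  15  20  15  10  10   3   8  11   6   4   3   1  -2   1  -3  -2  -1
    0   1   0   0]
 [ -1   1  -2  -2   2  -2   2   0  -3   1   2   2  -2   0   4   3   5   2
    4  10   7   3   5  10   8   4   5   7   5   1   0  -1   0   2   1   1
   -3   0  -1  -1]
 [ -2   1  -1  -1   0   1   1   2   1  -2   2  -2  -2  -2   0   1   3   1
    4   3   4   7   4   3   6   2   5  -2   1   1  -4  -2  -3   0  -2   0
   -1  -1  -1   0]]
```

```bash
python3 - <<'E'
from h import *
crop('top0','t3',205,150,305,205)
crop('side0','s3',220,180,280,260)
crop('top0','t4',170,215,250,245)
crop('side0','s4',275,195,330,275)
E
```

```text
scale 8.0
scale 7.5
scale 10.0
scale 7.5
```

View pics/t3.png

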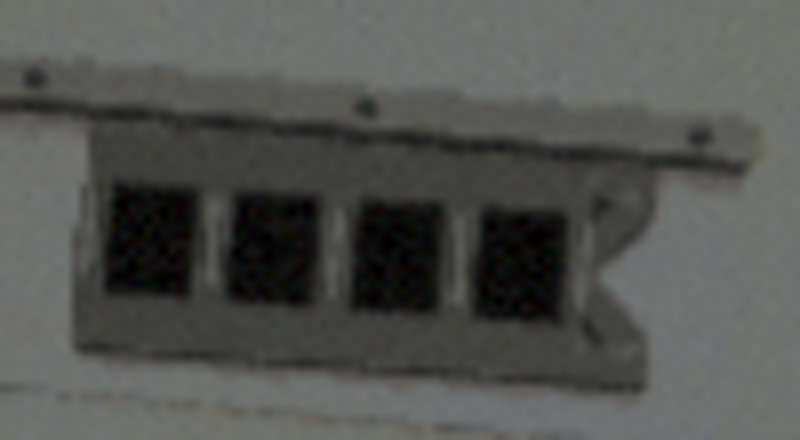

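View pics/s3.png

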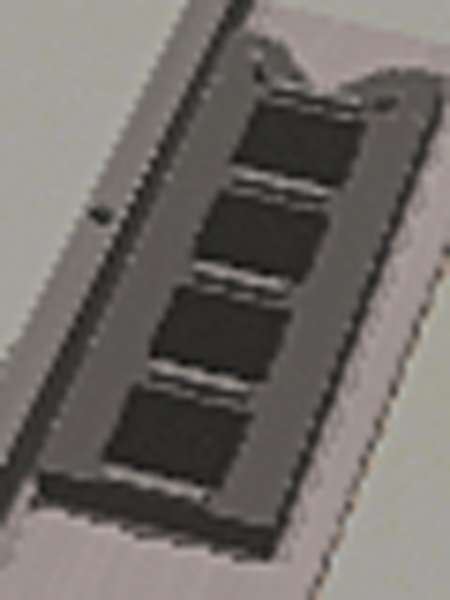

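```bash
cat > fit.py <<'E'
from h import *
from scipy.optimize import minimize
S=5 # boxes: (x0,x1,y0,y1,z0,z1) in m
MOD=[(-21,21,-16,16,0,4),(-10,10,-8,8,4,30)]
STICK=[(-85,55,-15,15,0,16),(55,75,-10,10,0,16),(75,83,-7,7,0,16),(-28,28,-9,9,16,54)]
SLED=[(-44,44,-99,99,0,18),(-44,-24,-123,-99,0,18),(24,44,-123,-99,0,18),(-24,-12,-111,-99,0,18),(12,24,-111,-99,0,18)]
RAIL=[(-65,60,-215,215,0,6),(45,60,-215,215,6,34),(-42,42,180,200,6,30)]
def boxes(b,z0=0): 
    b=np.array(b,float)/1000; b[:,4:]+=z0; return b
def render(C,r,b,p):
    x,y,th=p; c,s=np.cos(th),np.sin(th); M=np.array([[c,s,0],[-s,c,0],[0,0,1]])
    o=M@(C-[x,y,0]); d=r@M.T; d=np.where(abs(d)<1e-9,1e-9,d); best=np.full(len(r),np.inf)
    for k in b:
        t1=(k[0::2]-o)/d; t2=(k[1::2]-o)/d; tn=np.minimum(t1,t2).max(1); tf=np.maximum(t1,t2).min(1)
        hit=tn<tf; best=np.where(hit&(tn<best),tn,best)
    return best
def fit(b,p0,shots,bgz=0.0,pad=0.012,cl=0.006,its=2,extra=None):
    """shots: list of (cam,file); residual in depth"""
    data=[]
    L=np.abs(b[:,:4]).max()+pad
    for n,f in shots:
        d=np.load(f'pics/{f}.npz')['d']; cor=np.array([[p0[0]+i*L,p0[1]+j*L,z] for i in(-1,1) for j in(-1,1) for z in(0,.05)])
        q=proj(n,cor); u0,v0=np.floor(q.min(0)).astype(int); u1,v1=np.ceil(q.max(0)).astype(int)
        u0,v0=max(u0,0),max(v0,0); u1,v1=min(u1,511),min(v1,383)
        v,u=np.mgrid[v0:v1+1,u0:u1+1]; C,r=ray(n,np.c_[u.ravel(),v.ravel()]); obs=d[v0:v1+1,u0:u1+1].ravel()
        W=C+r*obs[:,None]
        # pixels kept: near footprint of p0 inflated
        c,s=np.cos(p0[2]),np.sin(p0[2]); l=np.c_[(W[:,0]-p0[0])*c+(W[:,1]-p0[1])*s,-(W[:,0]-p0[0])*s+(W[:,1]-p0[1])*c]
        lo=b[:,[0,2]].min(0)-pad; hi=b[:,[1,3]].max(0)+pad
        m=((l>lo)&(l<hi)).all(1)&(obs>0.2)
        data.append((C,r[m],obs[m]))
    def cost(p):
        e=0
        for C,r,obs in data:
            bg=(bgz-C[2])/r[:,2]
            best=np.minimum(render(C,r,b,p),bg)
            e+=np.minimum(abs(best-obs)/cl,2).sum()
        return e/sum(len(o) for _,_,o in data)
    best=None
    for k in range(its):
        x0=p0 if best is None else best.x
        sim=np.array([x0]+[np.array(x0)+dd for dd in ([.005,0,0],[0,.005,0],[0,0,.12])])
        best=minimize(cost,x0,method='Nelder-Mead',options=dict(initial_simplex=sim,xatol=1e-5,fatol=1e-6))
    return best.x,best.fun
E
python3 - <<'E'
from fit import *
m0={'a':(180,231),'b':(219,232),'c':(237,231),'d':(271,232)}
for k,uv in m0.items():
    P=atz('top',[uv],.004)[0]
    for sh in ([('top','top0'),('side','side0')],[('top','top0')],[('side','side0')]):
        r=min((fit(boxes(MOD),[P[0],P[1],np.deg2rad(t)],sh,pad=.006) for t in(0,45,90,135)),key=lambda q:q[1]); print(k,sh[0][0],len(sh),r[0][:2].round(4),np.rad2deg(r[0][2]).round(1)%180,round(r[1],3))
E
```

```text
a top 2 [0.4475 0.1883] 140.4 0.3
a top 1 [0.4482 0.1888] 140.3 0.314
a side 1 [0.4472 0.1881] 142.0 0.259
b top 2 [0.4436 0.0653] 147.4 0.341
b top 1 [0.4447 0.0646] 147.8 0.332
b side 1 [0.4435 0.0649] 147.3 0.302
c top 2 [0.4444 0.0078] 19.5 0.344
c top 1 [0.4456 0.0076] 21.3 0.319
c side 1 [0.4442 0.0085] 19.8 0.298
d top 2 [ 0.4426 -0.0979] 152.4 0.365
d top 1 [ 0.4441 -0.0987] 152.4 0.349
d side 1 [ 0.443  -0.0976] 152.4 0.324
```

```bash
cat > scene.py <<'E'
from fit import *
import sys
E
python3 - <<'E'
from fit import *
B=[('top','top0'),('side','side0')]
# rail
P=atz('top',[(229,175)],.006)[0]
for sh in (B,B[:1],B[1:]):
    # rail with sled unknown: include sled approx as mask -> use robust clip
    r=fit(boxes(RAIL),[P[0],P[1],-.08],sh,pad=.02); print('rail',r[0].round(4),round(r[1],3))
    rail=r[0]
# sled
P=atz('top',[(247,182)],.024)[0]
for sh in (B,B[:1],B[1:]):
    r=fit(boxes(SLED,.006),[P[0],P[1],-.08],sh,bgz=.006,pad=-.0+.004); print('sled',r[0].round(4),round(r[1],3))
P=atz('top',[(325,236)],.01)[0]
for sh in (B,B[:1],B[1:]):
    r=min((fit(boxes(STICK,.003),[P[0],P[1],a],sh,bgz=.003,pad=.01) for a in(1.5,-1.6)),key=lambda q:q[1]); print('stick',r[0].round(4),round(r[1],3))
# pads
for n,w in(('top',(212,168,282,195)),('side',(225,185,275,250))):
    p=np.load(f'pics/{n}0.npz')['p'].astype(int).sum(2); x0,y0,x1,y1=w
    g=p[y0:y1,x0:x1]; thr={'top':105,'side':150}[n]
    m=(g<thr).astype(np.uint8); nl,lab,st,ce=cv2.connectedComponentsWithStats(m,connectivity=4)
    for i in range(1,nl):
        if 60<st[i,4]<500: c=ce[i]+[x0,y0]; print(n,c.round(1),st[i],atz(n,[c],.024)[0].round(4))
# dial centre
for n,g in(('top',(140,224)),('side',(275,354))):
    print(n,atz(n,[g],.012)[0])
E
```

```text
rail [ 0.6093  0.0354 -0.0943] 0.768
rail [ 0.6107  0.0348 -0.0986] 0.793
rail [ 0.6096  0.0437 -0.0961] 0.725
sled [ 0.601  -0.0226 -0.0806] 0.385
sled [ 0.6016 -0.0228 -0.0801] 0.383
sled [ 0.5997 -0.0224 -0.0778] 0.335
stick [ 0.4338 -0.2621  1.4438] 0.363
stick [ 0.434  -0.2629  1.4335] 0.333
stick [ 0.4338 -0.261   1.4464] 0.357
top [223.4 179.6] [  6   5  12  14 147] [0.6066 0.0491 0.024 ]
top [238.6 180.7] [ 21   6  12  14 148] [0.6027 0.0017 0.024 ]
top [254.1 181.8] [ 37   7  11  14 147] [ 0.5989 -0.0466  0.024 ]
top [269.4 182.8] [ 52   8  12  14 146] [ 0.5953 -0.0942  0.024 ]
side [259.3 198.9] [ 26   9  17  11 129] [ 0.5943 -0.0925  0.024 ]
side [254.2 211.1] [ 21  21  18  12 145] [ 0.5981 -0.0449  0.024 ]
side [248.7 224.1] [ 15  33  19  13 157] [0.6021 0.003  0.024 ]
side [243.  237.9] [  9  47  19  13 169] [0.6056 0.0508 0.024 ]
side [234.8 246.4] [ 0 58 22  7 74] [0.6195 0.0815 0.024 ]
top [0.47015776 0.31253567 0.012     ]
side [0.46680521 0.32107617 0.012     ]
```

```bash
cat >> fit.py <<'E'
def cloud(n,f):
    d=np.load(f'pics/{f}.npz')['d']; v,u=np.mgrid[0:384,0:512]; C,r=ray(n,np.c_[u.ravel(),v.ravel()])
    return (C+r*d.ravel()[:,None]).reshape(384,512,3)
def fit2(b,p0,fixed,pf,shots,pad,bgz=0.,cl=.006):
    global render
    old=render
    def rr(C,r,bb,p): return np.minimum(old(C,r,bb,p),old(C,r,fixed,pf))
    render=rr
    try: return fit(b,p0,shots,bgz,pad,cl)
    finally: render=old
E
python3 - <<'E'
from fit import *
B=[('top','top0'),('side','side0')]
sl=[.6005,-.022,-.079]
for sh in (B,B[:1],B[1:]):
  r=fit2(boxes(RAIL),[.608,.036,-.09],boxes(SLED,.006),sl,sh,pad=.015,cl=.004); print('rail',r[0].round(4),round(r[1],3))
  R=r[0]; c,s=np.cos(R[2]),np.sin(R[2]); d=np.array(sl[:2])-R[:2]; print('sled in rail',d@[c,s],d@[-s,c],sl[2]-R[2])
for n,f in B:
    X=cloud(n,f); m=(abs(X[...,2]-.05)<.006)&(abs(X[...,0]-.47)<.06)&(abs(X[...,1]-.32)<.06)
    P=X[m]; print(n,'sleeve',len(P),P.mean(0).round(4),P.min(0).round(4),P.max(0).round(4))
    m=(abs(X[...,2]-.012)<.005)&(abs(X[...,0]-.47)<.07)&(abs(X[...,1]-.32)<.07); P=X[m];print(P.mean(0).round(4),P.min(0).round(4),P.max(0).round(4))
E
python3 - <<'E'
from h import *
crop('top0','t5',115,200,165,248)
crop('side0','s5',245,325,305,384)
crop('top0','t6',285,210,365,258)
E
```

```text
rail [ 0.609   0.0353 -0.0945] 0.534
sled in rail -0.0030169470362864624 -0.05782217237962777 0.015537999567965768
rail [ 0.6106  0.0348 -0.0991] 0.552
sled in rail -0.0044109520547562 -0.05754863978937592 0.020133777698875935
rail [ 0.6085  0.0355 -0.0976] 0.472
sled in rail -0.0023326181964872716 -0.0579694143304018 0.0186351304091497
top sleeve 165 [0.4679 0.315  0.0499] [0.4474 0.2948 0.0443] [0.49   0.336  0.0548]
[0.4676 0.3118 0.0125] [0.414  0.2614 0.0072] [0.5208 0.3683 0.0169]
side sleeve 373 [0.467  0.3191 0.0486] [0.4451 0.2949 0.044 ] [0.4894 0.3407 0.0534]
[0.4666 0.3233 0.0114] [0.4132 0.2621 0.0071] [0.5213 0.3728 0.0169]
scale 12.5
scale 10.169491525423728
scale 10.0
```

View pics/t5.png

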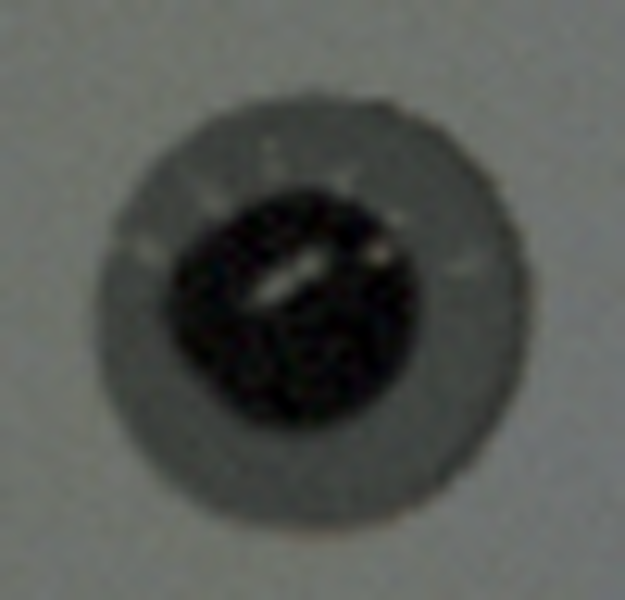

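View pics/s5.png

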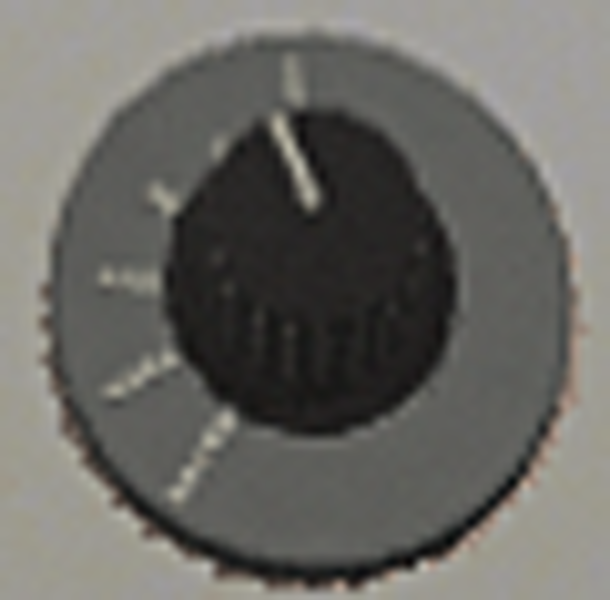

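View pics/t6.png

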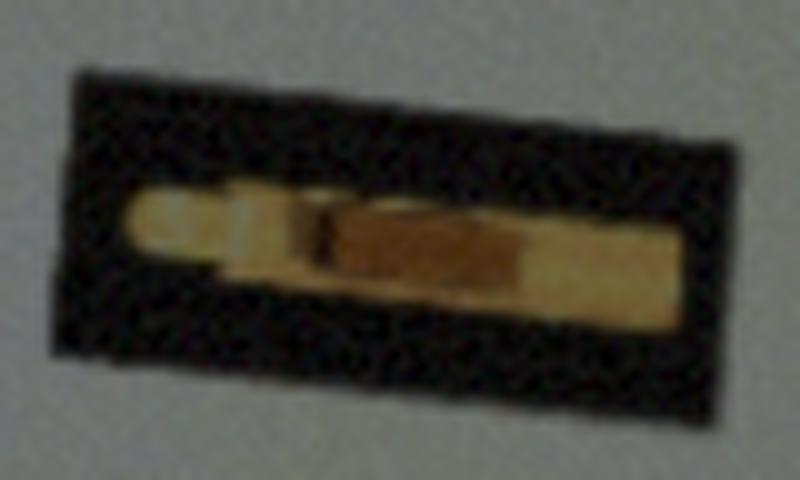

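```bash
cat > dial.py <<'E'
from h import *
E
python3 - <<'E'
from h import *
def s(x,y): return (245+(x+.5)/10.17-.5,325+(y+.5)/10.17-.5)
def t(x,y): return (115+(x+.5)/12.5-.5,200+(y+.5)/12.5-.5)
c=np.array([.467,.3165])
for n,k,z in(('bar',(292,80),.012),('3',(120,276),.012),('4',(110,395),.012),('4b',(170,361),.012),('5',(178,495),.012),('5b',(230,415),.012)):
    P=atz('side',[s(*k)],z)[0]; print(n,P.round(4),np.arctan2(P[1]-c[1],P[0]-c[0]))
a,b=atz('side',[s(312,208),s(277,115)],.05); print('ptr',a,b,np.arctan2(*(b-a)[1::-1]))
for n,k,z in(('bar',(462,267),.012),('5',(140,248),.012),('4',(205,195),.012),('3',(270,150),.012)):
    P=atz('top',[t(*k)],z)[0]; print('top',n,P.round(4),np.arctan2(P[1]-c[1],P[0]-c[0]))
a,b=atz('top',[t(258,300),t(325,255)],.05); print('ptr',a,b,np.arctan2(*(b-a)[1::-1]))
# mat corners
M=atz('top',[(285+x/10,210+y/10) for x,y in((78,72),(737,145),(718,425),(55,355))],.003); print(M.round(4),M.mean(0), np.arctan2(M[0,1]-M[1,1],M[0,0]-M[1,0]))
E
```

```text
bar [0.4796 0.2761 0.012 ] -1.269313334929292
3 [0.5063 0.3253 0.012 ] 0.22010954424397128
4 [0.5029 0.3492 0.012 ] 0.7385407809819643
4b [0.4924 0.3398 0.012 ] 0.7422586778951701
5 [0.4851 0.365  0.012 ] 1.213055662182173
5b [0.4782 0.3475 0.012 ] 1.225200366380355
ptr [0.46806347 0.3173912  0.05      ] [0.47873102 0.30030313 0.05      ] -1.0127227418552445
top bar [0.4798 0.2759 0.012 ] -1.2648342057932709
top 5 [0.4847 0.3592 0.012 ] 1.178269419275819
top 4 [0.498  0.3428 0.012 ] 0.7035982176965333
top 3 [0.5094 0.3264 0.012 ] 0.22917543328293175
ptr [0.47005331 0.31473296 0.05      ] [0.4809379  0.29841387 0.05      ] -0.9825730564633954
[[ 0.4893 -0.1664  0.003 ]
 [ 0.4642 -0.3725  0.003 ]
 [ 0.3778 -0.3629  0.003 ]
 [ 0.4019 -0.1575  0.003 ]] [ 0.43329929 -0.26479589  0.003     ] 1.449770614447937
```

```bash
cat > go.py <<'E'
import sys
from h import *
# usage: go.py x y z psi : turn first (deg), then local shift in cm after the turn / before the turn
def plan(x,y,z,psi=None):
    o=status.get_obs(); p=o['position']; R=o['ee_rot']; ps=np.rad2deg(np.arctan2(R[1,0],R[0,0]))
    if psi is None: psi=ps
    turn=-((psi-ps+180)%360-180); d=np.array([x,y,z])-p
    a=np.deg2rad(psi); R2=np.array([[np.cos(a),np.sin(a),0],[np.sin(a),-np.cos(a),0],[0,0,-1.]])
    print('t',round(o['time_s'],2),'pos',p.round(4),'psi',ps.round(2),'F',o['contact_force'].round(1),'w',round(o['gripper_width'],3),'j6',o['joint_pos'][5].round(0))
    print('  turn',turn.round(2),'| cm shift before turn',(R.T@d*100).round(2),'| after turn',(R2.T@d*100).round(2))
if __name__=='__main__':
    a=[float(v) for v in sys.argv[1:]]; plan(*a)
E
python3 go.py .4426 -.0979 .12 62.4
```

```text
t 0.1 pos [ 0.1555 -0.5011  0.2003] psi 17.23 F [-0.7 -0.4  0.5] w 1.003 j6 -4.0
  turn -45.17 | cm shift before turn [ 39.37 -29.99   8.07] | after turn [49.03  6.76  8.03]
```

Call:
carry_out(
  delta_pos=[
    [0,0,0],
    [0,0,0],
    [0,0,0],
    [0,0,0],
    [0,0,0],
    [0,0,0],
    [0,0,0],
  ],
  turn=[-6.45,-6.45,-6.45,-6.45,-6.45,-6.45,-6.45],
  grip=0.2,
)

```text
time_s: 0.68
position: [0.1555, -0.5012, 0.2005]
ee_rot: [[0.459, 0.889, -0.0], [0.889, -0.459, 0.001], [0.001, -0.001, -1.0]]
contact_force: [-0.5, 0.5, -0.4]
gripper_width: 0.601
```

Call:
carry_out(
  delta_pos=[
    [3,0.4,0.5],
    [3.5,0.5,0.6],
    [3.5,0.5,0.6],
    [3.5,0.5,0.6],
    [3.5,0.5,0.6],
    [3.5,0.5,0.6],
    [3.5,0.5,0.6],
    [3.5,0.5,0.6],
    [3.5,0.5,0.6],
    [3.5,0.5,0.6],
    [3.5,0.5,0.6],
    [3.5,0.5,0.6],
  ],
  turn=[0,0,0,0,0,0,0,0,0,0,0,0],
)

```text
time_s: 1.68
position: [0.4007, -0.1594, 0.1295]
ee_rot: [[0.464, 0.886, -0.0], [0.886, -0.464, -0.0], [-0.0, -0.0, -1.0]]
contact_force: [-0.4, -0.7, -0.2]
gripper_width: 0.6
```

```bash
python3 go.py .4426 -.0979 .04 62.4
```

```text
t 1.68 pos [ 0.4007 -0.1594  0.1295] psi 62.38 F [-0.4 -0.7 -0.2] w 0.6 j6 1.0
  turn -0.02 | cm shift before turn [7.39 0.86 8.95] | after turn [7.39 0.86 8.95]
```

Call:
carry_out(
  delta_pos=[
    [2.4,0.28,2],
    [2.5,0.28,2],
    [2.49,0.3,1.5],
    [0,0,2],
    [0,0,1.45],
    [0,0,1.6],
    [0,0,1.6],
    [0,0,0],
    [0,0,0],
  ],
  turn=[0,0,0,0,0,0,0,0,0],
)

```text
time_s: 2.43
position: [0.4414, -0.0993, 0.0079]
ee_rot: [[0.464, 0.886, -0.002], [0.886, -0.464, 0.001], [-0.0, -0.002, -1.0]]
contact_force: [0.4, 0.5, 1.2]
gripper_width: 0.603
```

```bash
python3 go.py .4426 -.0979 .007 62.4; python3 - <<'E'
from h import *
shot('side','side1');shot('top','top1');crop('side1','s6',270,160,340,240);crop('top1','t7',240,200,310,260)
E
```

```text
t 2.43 pos [ 0.4414 -0.0993  0.0079] psi 62.39 F [0.4 0.5 1.2] w 0.603 j6 10.0
  turn -0.01 | cm shift before turn [0.18 0.04 0.09] | after turn [0.18 0.04 0.09]
scale 7.5
scale 10.0
```

View pics/s6.png

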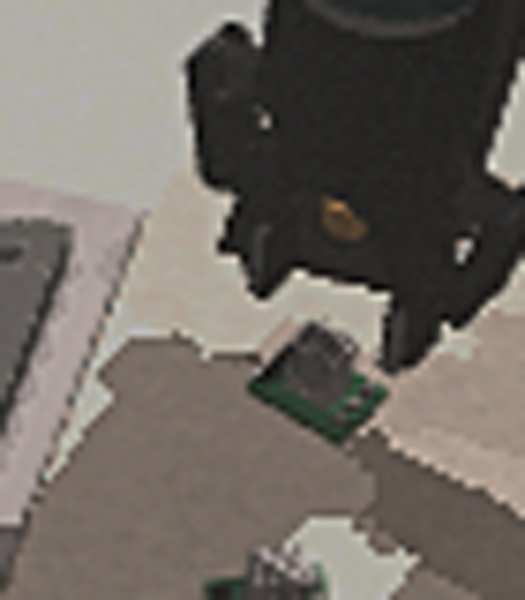

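Call:
carry_out(
  delta_pos=[
    [0.15,0,0.05],
    [0,0,0],
  ],
  turn=[0,0],
)

```text
time_s: 2.7
position: [0.4435, -0.0983, 0.0089]
ee_rot: [[0.464, 0.886, 0.002], [0.886, -0.464, -0.001], [0.0, 0.002, -1.0]]
contact_force: [0.1, -0.5, -0.1]
gripper_width: 0.598
```

Call:
carry_out(
  delta_pos=[
    [0,0,0],
    [0,0,0],
    [0,0,0],
    [0,0,0],
    [0,0,0],
    [0,0,0],
    [0,0,0],
    [0,0,0],
  ],
  turn=[0,0,0,0,0,0,0,0],
  grip=-1,
)

```text
time_s: 3.37
position: [0.4428, -0.0983, 0.008]
ee_rot: [[0.464, 0.886, -0.0], [0.886, -0.464, -0.0], [-0.0, -0.0, -1.0]]
contact_force: [-0.6, -0.6, -0.0]
gripper_width: -0.002
```

```bash
python3 go.py .4426 -.0979 .007 62.4
```

```text
t 3.37 pos [ 0.4428 -0.0983  0.008 ] psi 62.38 F [-0.6 -0.6 -0. ] w -0.002 j6 10.0
  turn -0.02 | cm shift before turn [ 0.02 -0.03  0.1 ] | after turn [ 0.02 -0.03  0.1 ]
```

Width is fully shut: nothing between the fingers. Look.

```bash
python3 - <<'E'
from h import *
shot('side','side2');shot('top','top2');crop('side2','s7',270,150,350,230);crop('top2','t8',240,190,310,260)
E
```

```text
scale 7.5
scale 8.571428571428571
```

View pics/s7.png

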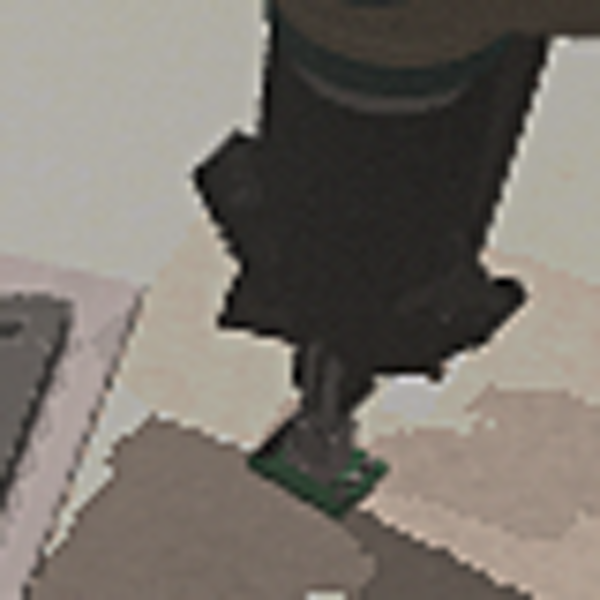

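View pics/t8.png

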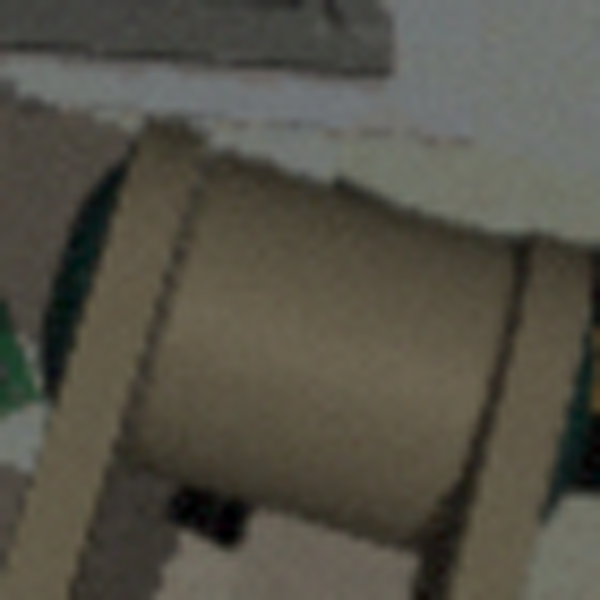

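```bash
python3 - <<'E'
from fit import *
for z in(.008,.03,.05): print(z,(proj('side',[[.4428,-.0983,z]])[0]-[270,150])*7.5)
# module model corners at fitted pose
print((proj('side',[[.4426,-.0979,.03]])[0]-[270,150])*7.5)
r=fit(boxes(MOD),[.4426,-.0979,np.deg2rad(152.4)],[('side','side1')],pad=.004); print(r)
X=cloud('side','side2')
for v in range(195,216,2): print(v,(X[v,305:325,2]*1000).round().astype(int))
E
```

```text
0.008 [316.15502852 449.11245459]
0.03 [321.89194736 410.57839346]
0.05 [327.26191072 374.5366973 ]
[322.28959148 411.45917596]
(array([ 0.44263067, -0.09782966,  2.62203253]), np.float64(0.5548315019436437))
195 [ -2   3  -1  -1  -2  67  78  75  75  82  87  90  90  92  85  90  93  97
 103 103]
197 [-1  0  1  1 60 62 68 69 73 74 83 79 81 80 82 89 91 94 94 99]
199 [ 0 -1 -1 -1 53 52 62 63 66 68 68 69 69 72 63 -2 86 86 88 89]
201 [ 3 -2  2  1 45 53 54 56 58 62 59 60 62 58 52 -3 -1 -2 -2 -2]
203 [-2  1 -1 -1 -1 43 47 53 51 54 48 54 54 49 -3 -1  1  0 -2  0]
205 [ 0 -1  0 -2 28 31 29 40 42 42 39 47  0 -1  0  1 -3  2 -1 -2]
207 [-2  1  6  8 23 26 26 28 27 30 29 26 19 -1  3 -1 -1 -2 -1  0]
209 [ 7  5  4 12 17 19 20 23 25 26 23 16  4  0 -2  1 -3  1 -3 -2]
211 [ 4  4  4  3  8 12 11 14 18 16  8  5  3  4  8  6  2  2 -1 -3]
213 [  3   1   6   4   3   4   4   5   8   9   6   2   8   3   2 851  -1   1
   1  -1]
215 [ 2  0 -1  0  4  3  5  2  0  2  7  2  4  0  0  1 -1  1  4 -3]
```

```bash
python3 - <<'E'
from fit import *
X=cloud('side','side2')
for v in (199,201,203,204,205,206,207,208): print(v,[tuple((X[v,u]*1000).round().astype(int)) for u in range(309,319,2)])
X=cloud('side','side1')
for v in range(194,212,1): print(v,[tuple((X[v,u]*1000).round().astype(int)) for u in (303,305,307,321,323,325)])
E
```

```text
199 [(np.int64(456), np.int64(-96), np.int64(53)), (np.int64(450), np.int64(-89), np.int64(62)), (np.int64(445), np.int64(-87), np.int64(66)), (np.int64(439), np.int64(-86), np.int64(68)), (np.int64(434), np.int64(-87), np.int64(69))]
201 [(np.int64(455), np.int64(-96), np.int64(45)), (np.int64(449), np.int64(-89), np.int64(54)), (np.int64(444), np.int64(-87), np.int64(58)), (np.int64(439), np.int64(-87), np.int64(59)), (np.int64(433), np.int64(-86), np.int64(62))]
203 [(np.int64(455), np.int64(-130), np.int64(-1)), (np.int64(448), np.int64(-89), np.int64(47)), (np.int64(443), np.int64(-86), np.int64(51)), (np.int64(438), np.int64(-89), np.int64(48)), (np.int64(432), np.int64(-85), np.int64(54))]
204 [(np.int64(455), np.int64(-128), np.int64(-3)), (np.int64(448), np.int64(-89), np.int64(42)), (np.int64(443), np.int64(-85), np.int64(48)), (np.int64(437), np.int64(-86), np.int64(48)), (np.int64(432), np.int64(-86), np.int64(49))]
205 [(np.int64(453), np.int64(-97), np.int64(28)), (np.int64(448), np.int64(-97), np.int64(29)), (np.int64(442), np.int64(-87), np.int64(42)), (np.int64(437),
[... 5181 characters left out ...]
(np.int64(419), np.int64(-76), np.int64(43)), (np.int64(414), np.int64(-79), np.int64(41)), (np.int64(408), np.int64(-118), np.int64(-1))]
210 [(np.int64(468), np.int64(-101), np.int64(-2)), (np.int64(463), np.int64(-96), np.int64(5)), (np.int64(457), np.int64(-100), np.int64(2)), (np.int64(418), np.int64(-113), np.int64(-3)), (np.int64(413), np.int64(-112), np.int64(0)), (np.int64(407), np.int64(-112), np.int64(1))]
211 [(np.int64(468), np.int64(-94), np.int64(1)), (np.int64(462), np.int64(-96), np.int64(1)), (np.int64(457), np.int64(-95), np.int64(4)), (np.int64(418), np.int64(-109), np.int64(-2)), (np.int64(412), np.int64(-109), np.int64(-2)), (np.int64(407), np.int64(-108), np.int64(1))]
```

Call:
carry_out(
  delta_pos=[
    [0,0,-2],
    [0,0,-3],
    [0,0,-3],
    [0,0,0],
    [0,0,0],
  ],
  turn=[0,0,0,0,0],
)

```text
time_s: 3.88
position: [0.444, -0.0986, 0.0897]
ee_rot: [[0.464, 0.886, 0.004], [0.886, -0.464, -0.001], [0.001, 0.004, -1.0]]
contact_force: [0.1, 0.7, -1.8]
gripper_width: -0.001
```

```bash
python3 go.py .4426 -.0979 .087 62.4;python3 - <<'E'
from fit import *
shot('side','side3');crop('side3','s8',270,110,350,210)
P=status.get_obs()['position']; print((proj('side',[P,P+[0,0,.03]])-[270,110])*6)
X=cloud('side','side3')
for v in range(160,190): print(v,[tuple((X[v,u]*1000).round().astype(int).tolist()) for u in range(308,322,2)])
E
```

```text
t 3.88 pos [ 0.444  -0.0986  0.0897] psi 62.38 F [ 0.1  0.7 -1.8] w -0.001 j6 10.0
  turn -0.02 | cm shift before turn [ 0.   -0.15  0.27] | after turn [ 0.   -0.15  0.27]
scale 6.0
[[270.08403351 482.57650813]
 [277.13382508 435.3410728 ]]
160 [(484, -314, -2), (467, -119, 174), (461, -89, 202), (456, -88, 204), (451, -89, 204), (446, -86, 207), (441, -73, 220)]
161 [(483, -311, -3), (467, -115, 174), (460, -87, 200), (455, -85, 203), (451, -88, 202), (446, -86, 204), (441, -76, 214)]
162 [(471, -101, 182), (466, -107, 178), (460, -89, 196), (455, -86, 199), (451, -93, 194), (446, -86, 201), (441, -74, 213)]
163 [(470, -101, 179), (466, -105, 177), (460, -89, 192), (455, -85, 196), (450, -89, 194), (445, -87, 197), (440, -78, 206)]
164 [(470, -98, 179), (465, -104, 174), (459, -87, 190), (454, -84, 194), (450, -90, 190), (445, -79, 201), (440, -80, 201)]
165 [(470, -99, 174), (465, -102, 173), (459, -86, 188), (454, -86, 189), (450, -90, 187), (444, -80, 197), (440, -76, 201)]
166 [(469, -98, 172), (464, -102, 170), (459, -87, 184), (454, -85, 187), (449, -91, 182), (444, -80, 194),
[... 2120 characters left out ...]
63, -204, 2), (457, -206, 1), (451, -190, 19), (443, -85, 126), (438, -95, 117), (433, -195, 18)]
185 [(468, -194, 7), (462, -198, 4), (456, -201, 2), (450, -189, 16), (442, -86, 121), (439, -190, 18), (433, -191, 17)]
186 [(467, -194, 3), (462, -198, 0), (456, -194, 5), (450, -184, 17), (444, -184, 18), (438, -186, 18), (432, -191, 13)]
187 [(467, -190, 3), (461, -190, 4), (455, -191, 4), (449, -178, 19), (443, -177, 21), (438, -182, 18), (432, -196, 5)]
188 [(466, -187, 2), (461, -189, 1), (455, -188, 3), (449, -180, 12), (443, -177, 17), (437, -180, 15), (431, -198, -2)]
189 [(466, -183, 2), (460, -183, 3), (454, -184, 3), (448, -177, 12), (442, -177, 13), (437, -178, 13), (431, -188, 4)]
```

View pics/s8.png

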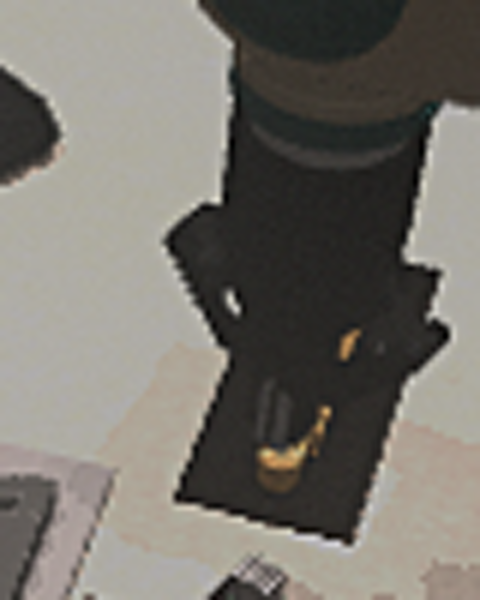

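Call:
carry_out(
  delta_pos=[
    [0,-0.12,0],
    [0,0,0],
    [0,0,2],
    [0,0,2.5],
    [0,0,2.5],
    [0,0,2],
    [0,0,1],
    [0,0,0],
  ],
  turn=[0,0,0,0,0,0,0,0],
  grip=0.2,
)

```text
time_s: 4.6
position: [0.4394, -0.097, -0.015]
ee_rot: [[0.464, 0.886, -0.006], [0.886, -0.464, 0.002], [-0.001, -0.006, -1.0]]
contact_force: [0.2, -0.2, -0.1]
gripper_width: 0.6
```

```bash
python3 go.py .4426 -.0979 -.023 62.4
```

```text
t 4.6 pos [ 0.4394 -0.097  -0.015 ] psi 62.38 F [ 0.2 -0.2 -0.1] w 0.6 j6 10.0
  turn -0.02 | cm shift before turn [0.07 0.33 0.8 ] | after turn [0.07 0.32 0.8 ]
```

Call:
carry_out(
  delta_pos=[
    [0,0.1,0.3],
    [0,0,0.3],
    [0,0,0],
    [0,0,0],
  ],
  turn=[0,0,0,0],
)

```text
time_s: 4.93
position: [0.4432, -0.0984, -0.0172]
ee_rot: [[0.464, 0.886, 0.001], [0.886, -0.464, -0.001], [0.0, 0.001, -1.0]]
contact_force: [0.2, -0.3, -0.2]
gripper_width: 0.598
```

```bash
python3 go.py .4426 -.0979 -.023 62.4
```

```text
t 4.93 pos [ 0.4432 -0.0984 -0.0172] psi 62.38 F [ 0.2 -0.3 -0.2] w 0.598 j6 10.0
  turn -0.02 | cm shift before turn [ 0.01 -0.08  0.58] | after turn [ 0.01 -0.07  0.58]
```

Call:
carry_out(
  delta_pos=[
    [0,-0.05,0.3],
    [0,0,0.2],
    [0,0,0],
    [0,0,0],
  ],
  turn=[0,0,0,0],
)

```text
time_s: 5.27
position: [0.4421, -0.0979, -0.0231]
ee_rot: [[0.464, 0.886, -0.0], [0.886, -0.464, -0.0], [-0.0, -0.0, -1.0]]
contact_force: [0.4, 0.4, -0.0]
gripper_width: 0.6
```

```bash
python3 go.py .4426 -.0979 -.023 62.4;python3 - <<'E'
from fit import *
shot('side','side4');crop('side4','s9',270,150,350,230)
E
```

```text
t 5.27 pos [ 0.4421 -0.0979 -0.0231] psi 62.39 F [ 0.4  0.4 -0. ] w 0.6 j6 10.0
  turn -0.01 | cm shift before turn [ 0.02  0.04 -0.01] | after turn [ 0.02  0.04 -0.01]
scale 7.5
```

View pics/s9.png

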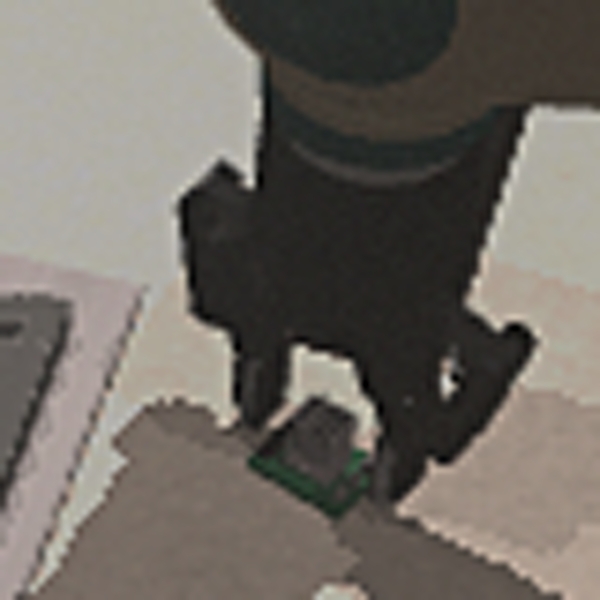

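Now the sink stands between the fingers (around 320,430 in the crop), so the reported TCP z runs about 30 mm below the real fingertips. Close.

Call:
carry_out(
  delta_pos=[
    [0,0,0],
    [0,0,0],
    [0,0,0],
    [0,0,0],
    [0,0,0],
    [0,0,0],
  ],
  turn=[0,0,0,0,0,0],
  grip=-1,
)

```text
time_s: 5.82
position: [0.4425, -0.098, -0.0227]
ee_rot: [[0.464, 0.886, 0.001], [0.886, -0.464, -0.0], [0.0, 0.001, -1.0]]
contact_force: [0.1, -0.1, 2.7]
gripper_width: 0.221
```

```bash
python3 go.py .4426 -.0979 -.023 62.4
```

```text
t 5.82 pos [ 0.4425 -0.098  -0.0227] psi 62.39 F [ 0.1 -0.1  2.7] w 0.221 j6 10.0
  turn -0.01 | cm shift before turn [0.02 0.01 0.03] | after turn [0.02 0.01 0.03]
```

Call:
carry_out(
  delta_pos=[
    [0,0,-1],
    [0,0,-2],
    [0,0,-3],
    [0,0,-3],
    [0,0,-3],
    [0,0,-1],
    [0,0,0],
    [0,0,0],
    [0,0,0],
    [0,0,0],
  ],
  turn=[0,0,0,0,0,0,-5.8,-5.8,-5.8,-5.7],
)

```text
time_s: 6.65
position: [0.4417, -0.0978, 0.1064]
ee_rot: [[0.074, 0.997, -0.001], [0.997, -0.074, 0.0], [0.0, -0.001, -1.0]]
contact_force: [-0.4, -0.3, -0.8]
gripper_width: 0.217
```

```bash
python3 go.py .6062 .0498 .10 85.5
```

```text
t 6.65 pos [ 0.4417 -0.0978  0.1064] psi 85.77 F [-0.4 -0.3 -0.8] w 0.217 j6 -13.0
  turn 0.27 | cm shift before turn [15.93 15.32  0.62] | after turn [16.   15.24  0.64]
```

Call:
carry_out(
  delta_pos=[
    [1.5,1.5,0],
    [2.5,2.5,0],
    [3,3,0],
    [3,3,0],
    [3,3,0],
    [2,1.5,0],
    [0.97,0.77,0.5],
    [0,0,0],
    [0,0,0],
  ],
  turn=[0.3,0,0,0,0,0,0,0,0],
)

```text
time_s: 7.4
position: [0.6051, 0.0472, 0.1005]
ee_rot: [[0.083, 0.997, -0.003], [0.997, -0.083, -0.0], [-0.001, -0.003, -1.0]]
contact_force: [-0.6, -0.6, -0.7]
gripper_width: 0.218
```

```bash
python3 go.py .6062 .0498 .012 85.5;python3 - <<'E'
from fit import *
shot('side','side5');shot('top','top5');crop('side5','s10',200,130,290,230); crop('top5','t10',200,130,310,250)
E
```

```text
t 7.4 pos [0.6051 0.0472 0.1005] psi 85.24 F [-0.6 -0.6 -0.7] w 0.218 j6 6.0
  turn -0.26 | cm shift before turn [0.28 0.11 8.85] | after turn [0.27 0.09 8.85]
scale 6.0
scale 5.0
```

View pics/s10.png

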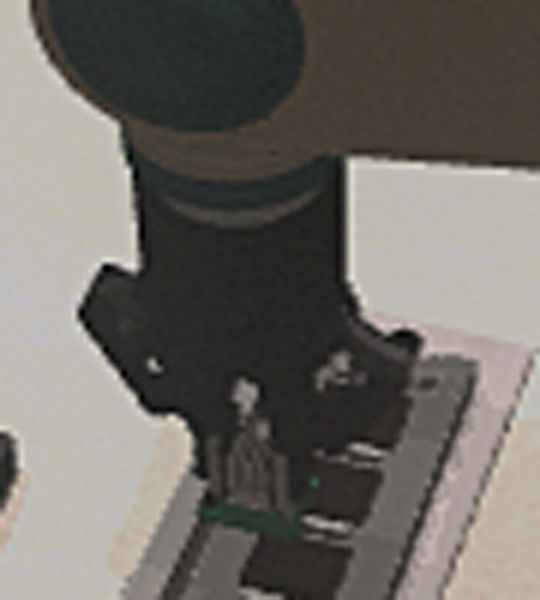

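Call:
carry_out(
  delta_pos=[
    [0.2,0.08,2],
    [0,0,2.5],
    [0,0,2.5],
    [0,0,1.5],
    [0,0,0.5],
    [0,0,0],
    [0,0,0],
  ],
  turn=[-0.2,0,0,0,0,0,0],
)

```text
time_s: 8.08
position: [0.6073, 0.0484, 0.0133]
ee_rot: [[0.081, 0.997, 0.002], [0.997, -0.081, -0.0], [-0.0, 0.002, -1.0]]
contact_force: [0.3, -0.6, -0.2]
gripper_width: 0.217
```

```bash
python3 go.py .6062 .0498 .002 85.5
```

```text
t 8.08 pos [0.6073 0.0484 0.0133] psi 85.34 F [ 0.3 -0.6 -0.2] w 0.217 j6 6.0
  turn -0.16 | cm shift before turn [ 0.14 -0.12  1.13] | after turn [ 0.14 -0.12  1.13]
```

Call:
carry_out(
  delta_pos=[
    [0.1,0,0.4],
    [0,0,0.4],
    [0,0,0.1],
    [0,0,0],
    [0,0,0],
    [0,0,0],
  ],
  turn=[0,0,0,0,0,0],
)

```text
time_s: 8.58
position: [0.6071, 0.05, 0.0032]
ee_rot: [[0.08, 0.997, 0.0], [0.997, -0.08, -0.0], [-0.0, 0.0, -1.0]]
contact_force: [0.6, -0.0, -0.9]
gripper_width: 0.216
```

```bash
python3 go.py .6062 .0498 .002 85.5; python3 - <<'E'
from h import *
shot('side','side6');shot('top','top6');crop('side6','s11',200,170,290,260)
E
python3 go.py .6062 .0498 .002 85.5
```

```text
t 8.58 pos [0.6071 0.05   0.0032] psi 85.39 F [ 0.6 -0.  -0.9] w 0.216 j6 6.0
  turn -0.11 | cm shift before turn [-0.02 -0.09  0.12] | after turn [-0.02 -0.09  0.12]
scale 6.666666666666667
t 8.68 pos [0.6071 0.05   0.0032] psi 85.39 F [0.3 0.1 0.5] w 0.216 j6 6.0
  turn -0.11 | cm shift before turn [-0.02 -0.09  0.12] | after turn [-0.02 -0.09  0.12]
```

View pics/s11.png

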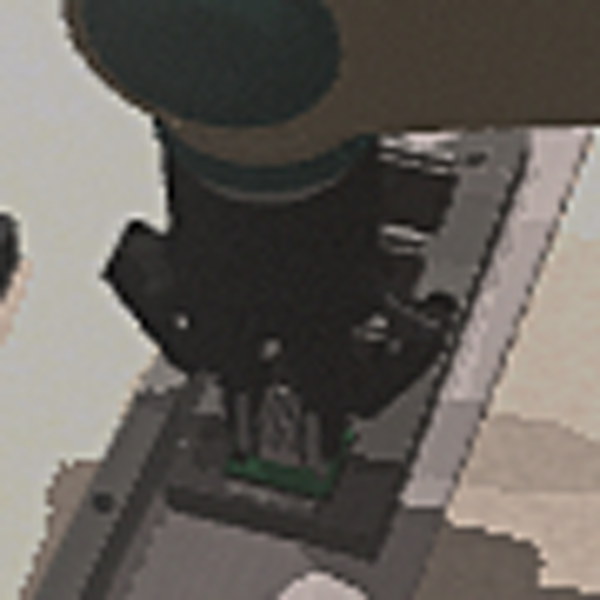

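Call:
carry_out(
  delta_pos=[
    [0,-0.08,0.1],
    [0,0,0],
    [0,0,0],
  ],
  turn=[0,0,0],
)

```text
time_s: 8.93
position: [0.6061, 0.05, 0.0019]
ee_rot: [[0.08, 0.997, -0.0], [0.997, -0.08, -0.0], [-0.0, -0.0, -1.0]]
contact_force: [-0.5, 0.5, -0.5]
gripper_width: 0.215
```

```bash
python3 go.py .6062 .0498 .002 85.5
```

```text
t 8.93 pos [0.6061 0.05   0.0019] psi 85.38 F [-0.5  0.5 -0.5] w 0.215 j6 6.0
  turn -0.12 | cm shift before turn [-0.02  0.01 -0.01] | after turn [-0.02  0.01 -0.01]
```

Call:
carry_out(
  delta_pos=[
    [0,0,0],
    [0,0,0],
    [0,0,0],
    [0,0,0],
    [0,0,-1],
    [0,0,-2],
    [0,0,-3],
    [0,0,-3],
    [0,0,-2],
  ],
  turn=[0,0,0,0,0,0,0,0,0],
  grip=-0.2,
)

```text
time_s: 9.68
position: [0.6072, 0.05, 0.1163]
ee_rot: [[0.08, 0.997, 0.004], [0.997, -0.08, 0.0], [0.0, 0.004, -1.0]]
contact_force: [0.8, 0.7, 0.4]
gripper_width: 0.4
```

```bash
python3 go.py .4444 .0078 .08 109.5
```

```text
t 9.68 pos [0.6072 0.05   0.1163] psi 85.38 F [0.8 0.7 0.4] w 0.4 j6 6.0
  turn -24.12 | cm shift before turn [ -5.52 -15.9    3.56] | after turn [  1.45 -16.75   3.63]
```

Call:
carry_out(
  delta_pos=[
    [0,0,0],
    [0,0,0],
    [0,0,0],
    [0,0,0],
    [0.2,-1.5,0],
    [0.3,-3,0],
    [0.3,-3.5,0],
    [0.3,-3.5,0],
    [0.2,-3,0.5],
    [0.15,-2.2,1],
    [0,0,0],
    [0,0,0],
  ],
  turn=[-6,-6,-6,-6.1,0,0,0,0,0,0,0,0],
  grip=0.2,
)

```text
time_s: 10.68
position: [0.4436, 0.0078, 0.0977]
ee_rot: [[-0.333, 0.943, 0.001], [0.943, 0.333, -0.0], [-0.0, 0.001, -1.0]]
contact_force: [0.8, -0.5, -0.3]
gripper_width: 0.598
```

```bash
cat > look.py <<'E'
import sys
from fit import *
k=sys.argv[1]
shot('side','side'+k);shot('top','top'+k)
def padpos(sl,i): 
    y=[.072,.024,-.024,-.072][i-1]; return np.array([sl[0]-np.sin(sl[2])*y,sl[1]+np.cos(sl[2])*y])
def modfit(k,p,z0=0,bgz=None,which=('side','top'),pad=.004):
    out=[]
    for n in which: 
        r=fit(boxes(MOD,z0),p,[(n,n+k)],bgz=z0 if bgz is None else bgz,pad=pad); out.append(r); print('  ',n,r[0][:2].round(4),np.rad2deg(r[0][2]).round(1),round(r[1],3))
    return out
E
cat > l1.py <<'E'
from look import *
sl=[.6005,-.022,-.079]
print('pad1',padpos(sl,1)); modfit(k,[*padpos(sl,1),sl[2]],.024,.024)
print('c'); modfit(k,[.4444,.0078,np.deg2rad(19.5)],which=('side',))
E
python3 l1.py 7; python3 go.py .4444 .0078 .08 109.5; python3 -c "
from h import *
crop('side7','s12',200,160,340,300)"
```

```text
pad1 [0.60618209 0.04977544]
   side [0.6045 0.0514] -5.2 0.299
   top [0.6066 0.0502] -4.0 0.341
c
   side [0.4441 0.0087] 19.8 0.3
t 10.78 pos [0.4451 0.008  0.0983] psi 109.48 F [0.8 0.1 0.1] w 0.6 j6 -23.0
  turn -0.02 | cm shift before turn [ 0.   -0.08  1.83] | after turn [ 0.   -0.07  1.83]
scale 4.285714285714286
```

View pics/s12.png

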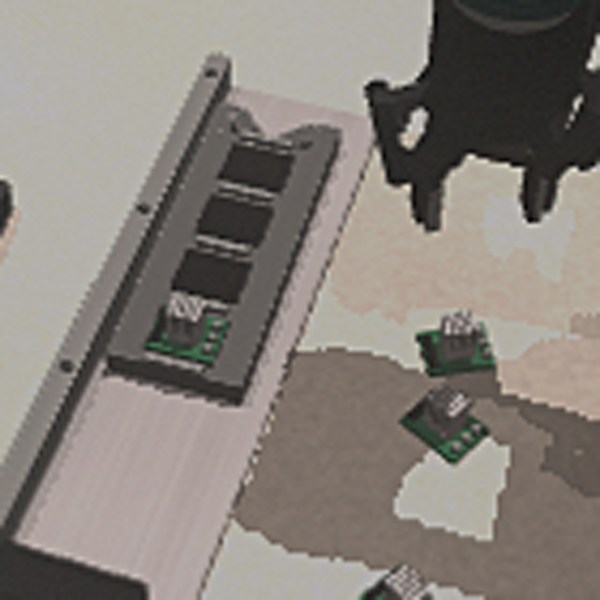

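Call:
carry_out(
  delta_pos=[
    [0,-0.05,2],
    [0,0,3],
    [0,0,3],
    [0,0,2.5],
    [0,0,1.2],
    [0,0,0.4],
    [0,0,0],
    [0,0,0],
    [0,0,0],
  ],
  turn=[0,0,0,0,0,0,0,0,0],
)

```text
time_s: 11.53
position: [0.445, 0.0078, -0.0225]
ee_rot: [[-0.334, 0.943, 0.003], [0.943, 0.334, -0.0], [-0.001, 0.003, -1.0]]
contact_force: [-0.2, 0.2, 0.4]
gripper_width: 0.601
```

```bash
python3 go.py .4442 .0083 -.023 109.5
```

```text
t 11.53 pos [ 0.445   0.0078 -0.0225] psi 109.49 F [-0.2  0.2  0.4] w 0.601 j6 -23.0
  turn -0.01 | cm shift before turn [ 0.08 -0.05  0.05] | after turn [ 0.08 -0.05  0.05]
```

Call:
carry_out(
  delta_pos=[
    [0.05,0,0],
    [0,0,0],
    [0,0,0],
    [0,0,0],
    [0,0,0],
    [0,0,0],
    [0,0,0],
  ],
  turn=[0,0,0,0,0,0,0],
  grip=-1,
)

```text
time_s: 12.12
position: [0.4441, 0.0082, -0.023]
ee_rot: [[-0.334, 0.943, 0.002], [0.943, 0.334, -0.0], [-0.001, 0.002, -1.0]]
contact_force: [-1.5, 0.5, 6.5]
gripper_width: 0.216
```

Call:
carry_out(
  delta_pos=[
    [0,0,-1],
    [0,0,-2],
    [0,0,-3],
    [0,0,-3],
    [0,0,-3],
    [0,0,-1],
    [0,0,0],
    [0,0,0],
    [0,0,0],
    [0,0,0],
  ],
  turn=[0,0,0,0,0,0,6,6,6,6],
)

```text
time_s: 12.95
position: [0.4428, 0.0083, 0.1055]
ee_rot: [[0.084, 0.996, -0.001], [0.996, -0.084, -0.0], [-0.0, -0.001, -1.0]]
contact_force: [0.5, -0.3, -0.1]
gripper_width: 0.219
```

```bash
python3 go.py .6024 .0019 .10 85.5
```

```text
t 12.95 pos [0.4428 0.0083 0.1055] psi 85.19 F [ 0.5 -0.3 -0.1] w 0.219 j6 1.0
  turn -0.31 | cm shift before turn [ 0.7  15.96  0.53] | after turn [ 0.62 15.97  0.55]
```

Call:
carry_out(
  delta_pos=[
    [0.1,1.5,0],
    [0.1,2.5,0],
    [0.1,3,0],
    [0.1,3,0],
    [0.1,3,0],
    [0.1,2,0],
    [0,0.9,0.5],
    [0,0,2],
    [0,0,2.5],
    [0,0,2.5],
    [0,0,1.5],
    [0,0,0.5],
  ],
  turn=[-0.3,0,0,0,0,0,0,0,0,0,0,0],
)

```text
time_s: 13.95
position: [0.5996, 0.0026, 0.0067]
ee_rot: [[0.074, 0.997, -0.007], [0.997, -0.074, 0.0], [-0.0, -0.007, -1.0]]
contact_force: [-0.4, 0.0, -1.2]
gripper_width: 0.215
```

Call:
carry_out(
  delta_pos=[
    [0,0,0],
    [0,0,0],
  ],
  turn=[0,0],
)

```text
time_s: 14.12
position: [0.6025, 0.0025, 0.0116]
ee_rot: [[0.074, 0.997, 0.001], [0.997, -0.074, -0.0], [-0.0, 0.001, -1.0]]
contact_force: [0.5, 0.4, -0.9]
gripper_width: 0.223
```

```bash
python3 go.py .6024 .0016 .002 85.5
```

```text
t 14.12 pos [0.6025 0.0025 0.0116] psi 85.78 F [ 0.5  0.4 -0.9] w 0.223 j6 1.0
  turn 0.28 | cm shift before turn [-0.09 -0.01  0.96] | after turn [-0.09 -0.01  0.96]
```

Call:
carry_out(
  delta_pos=[
    [-0.08,0,0.4],
    [0,0,0.4],
    [0,0,0.15],
    [0,0,0],
    [0,0,0],
  ],
  turn=[0.25,0,0,0,0],
)

```text
time_s: 14.53
position: [0.6023, 0.0017, 0.0016]
ee_rot: [[0.078, 0.997, 0.0], [0.997, -0.078, -0.0], [-0.0, 0.0, -1.0]]
contact_force: [0.5, -0.3, 0.0]
gripper_width: 0.22
```

```bash
python3 go.py .6024 .0016 .002 85.5
```

```text
t 14.53 pos [0.6023 0.0017 0.0016] psi 85.54 F [ 0.5 -0.3  0. ] w 0.22 j6 1.0
  turn 0.04 | cm shift before turn [-0.01  0.01 -0.04] | after turn [-0.01  0.01 -0.04]
```

Call:
carry_out(
  delta_pos=[
    [0,0,0],
    [0,0,0],
    [0,0,0],
    [0,0,0],
    [0,0,-1],
    [0,0,-2],
    [0,0,-3],
    [0,0,-3],
    [0,0,-2],
    [0,0,0],
  ],
  turn=[0,0,0,0,0,0,0,0,0,0],
  grip=-0.2,
)

```text
time_s: 15.37
position: [0.605, 0.0015, 0.1186]
ee_rot: [[0.078, 0.997, 0.01], [0.997, -0.078, -0.001], [0.0, 0.01, -1.0]]
contact_force: [0.6, 0.1, 1.4]
gripper_width: 0.395
```

```bash
python3 go.py .4436 .0653 .09 57.4
```

```text
t 15.37 pos [0.605  0.0015 0.1186] psi 85.54 F [0.6 0.1 1.4] w 0.395 j6 1.0
  turn 28.14 | cm shift before turn [  5.1  -16.62   2.69] | after turn [ -3.32 -17.03   2.86]
```

Call:
carry_out(
  delta_pos=[
    [0,0,0],
    [0,0,0],
    [0,0,0],
    [0,0,0],
    [-0.3,-1.5,0],
    [-0.6,-3,0],
    [-0.7,-3.5,0],
    [-0.7,-3.5,0],
    [-0.6,-3,1],
    [-0.4,-2.3,1.5],
    [0,0,0],
    [0,0,0],
  ],
  turn=[7,7,7,7.1,0,0,0,0,0,0,0,0],
  grip=0.2,
)

```text
time_s: 16.37
position: [0.4418, 0.0646, 0.086]
ee_rot: [[0.537, 0.843, -0.001], [0.843, -0.537, -0.0], [-0.001, -0.001, -1.0]]
contact_force: [-0.3, -0.1, -0.3]
gripper_width: 0.6
```

```bash
cat > l2.py <<'E'
from look import *
sl=[.6005,-.022,-.079]
for i in(1,2): print('pad',i,padpos(sl,i)); modfit(k,[*padpos(sl,i),sl[2]],.024,.024)
print('b'); modfit(k,[.4436,.0653,np.deg2rad(147.4)],which=('side',))
E
python3 l2.py 8; python3 go.py .4436 .0653 .09 57.4
```

```text
pad 1 [0.60618209 0.04977544]
   side [0.6045 0.0509] -4.7 0.278
   top [0.6068 0.05  ] -2.0 0.358
pad 2 [0.60239403 0.00192515]
   side [0.6007 0.0018] 0.7 0.298
   top [0.6025 0.0008] -2.2 0.371
b
   side [0.4432 0.0648] 148.0 0.282
t 16.47 pos [0.444  0.0641 0.0874] psi 57.43 F [ 1.  -0.1  0.2] w 0.601 j6 36.0
  turn 0.03 | cm shift before turn [ 0.08 -0.09 -0.26] | after turn [ 0.08 -0.1  -0.26]
```

Call:
carry_out(
  delta_pos=[
    [0.08,-0.05,2],
    [0,0,3],
    [0,0,2.5],
    [0,0,2],
    [0,0,1],
    [0,0,0.4],
    [0,0,0],
    [0,0,0],
    [0,0,0],
  ],
  turn=[0,0,0,0,0,0,0,0,0],
)

```text
time_s: 17.22
position: [0.4443, 0.0652, -0.021]
ee_rot: [[0.538, 0.843, 0.003], [0.843, -0.538, 0.0], [0.002, 0.002, -1.0]]
contact_force: [0.6, -0.7, -0.4]
gripper_width: 0.597
```

```bash
python3 go.py .4434 .065 -.022 57.4
```

```text
t 17.22 pos [ 0.4443  0.0652 -0.021 ] psi 57.43 F [ 0.6 -0.7 -0.4] w 0.597 j6 36.0
  turn 0.03 | cm shift before turn [-0.07 -0.06  0.1 ] | after turn [-0.07 -0.06  0.1 ]
```

Call:
carry_out(
  delta_pos=[
    [0,0,0.05],
    [0,0,0],
    [0,0,0],
    [0,0,0],
    [0,0,0],
    [0,0,0],
    [0,0,0],
  ],
  turn=[0,0,0,0,0,0,0],
  grip=-1,
)

```text
time_s: 17.8
position: [0.4436, 0.0653, -0.0222]
ee_rot: [[0.538, 0.843, 0.002], [0.843, -0.538, 0.0], [0.001, 0.001, -1.0]]
contact_force: [-0.7, 0.1, 6.9]
gripper_width: 0.217
```

Call:
carry_out(
  delta_pos=[
    [0,0,-1],
    [0,0,-2],
    [0,0,-3],
    [0,0,-3],
    [0,0,-3],
    [0,0,-1],
    [0,0,0],
    [0,0,0],
    [0,0,0],
    [0,0,0],
  ],
  turn=[0,0,0,0,0,0,-7,-7,-7,-7.1],
)

```text
time_s: 18.63
position: [0.4423, 0.0652, 0.1063]
ee_rot: [[0.072, 0.997, -0.001], [0.997, -0.072, -0.0], [-0.0, -0.001, -1.0]]
contact_force: [-0.2, 0.3, -1.0]
gripper_width: 0.22
```

```bash
python3 go.py .5986 -.0455 .10 85.5
```

```text
t 18.63 pos [0.4423 0.0652 0.1063] psi 85.88 F [-0.2  0.3 -1. ] w 0.22 j6 8.0
  turn 0.38 | cm shift before turn [-9.92 16.38  0.62] | after turn [-9.81 16.45  0.63]
```

Call:
carry_out(
  delta_pos=[
    [-0.9,1.5,0],
    [-1.5,2.5,0],
    [-1.8,3,0],
    [-1.8,3,0],
    [-1.8,3,0],
    [-1.4,2.3,0],
    [-0.65,1.1,0.5],
    [0,0,2],
    [0,0,2.5],
    [0,0,2.5],
    [0,0,1.5],
    [0,0,0],
  ],
  turn=[0.4,0,0,0,0,0,0,0,0,0,0,0],
)

```text
time_s: 19.63
position: [0.5946, -0.0463, 0.0116]
ee_rot: [[0.085, 0.996, -0.009], [0.996, -0.085, 0.001], [0.0, -0.009, -1.0]]
contact_force: [-1.0, 0.0, -0.9]
gripper_width: 0.222
```

Call:
carry_out(
  delta_pos=[
    [0,0,0],
    [0,0,0],
    [0,0,0],
  ],
  turn=[0,0,0],
)

```text
time_s: 19.88
position: [0.5991, -0.0468, 0.0188]
ee_rot: [[0.085, 0.996, 0.003], [0.996, -0.085, -0.0], [-0.0, 0.003, -1.0]]
contact_force: [-0.8, -1.0, -0.4]
gripper_width: 0.219
```

```bash
python3 go.py .5986 -.0457 .002 85.5
```

```text
t 19.88 pos [ 0.5991 -0.0468  0.0188] psi 85.14 F [-0.8 -1.  -0.4] w 0.219 j6 -3.0
  turn -0.36 | cm shift before turn [ 0.11 -0.06  1.68] | after turn [ 0.11 -0.06  1.68]
```

Call:
carry_out(
  delta_pos=[
    [0.1,0,0.6],
    [0,0,0.6],
    [0,0,0.4],
    [0,0,0.05],
    [0,0,0],
    [0,0,0],
  ],
  turn=[-0.35,0,0,0,0,0],
)

```text
time_s: 20.38
position: [0.5984, -0.0457, 0.0018]
ee_rot: [[0.079, 0.997, 0.001], [0.997, -0.079, -0.0], [-0.0, 0.001, -1.0]]
contact_force: [-4.3, 1.5, 9.7]
gripper_width: 0.219
```

```bash
python3 go.py .5986 -.0457 .002 85.5
```

```text
t 20.38 pos [ 0.5984 -0.0457  0.0018] psi 85.49 F [-4.3  1.5  9.7] w 0.219 j6 -3.0
  turn -0.01 | cm shift before turn [ 0.    0.02 -0.02] | after turn [ 0.    0.02 -0.02]
```

Call:
carry_out(
  delta_pos=[
    [0,0,-0.08],
    [0,0,0],
    [0,0,0],
  ],
  turn=[0,0,0],
)

```text
time_s: 20.63
position: [0.5984, -0.0457, 0.0019]
ee_rot: [[0.079, 0.997, 0.001], [0.997, -0.079, -0.0], [-0.0, 0.001, -1.0]]
contact_force: [-1.5, 0.1, 6.3]
gripper_width: 0.218
```

Call:
carry_out(
  delta_pos=[
    [0,0,0],
    [0,0,0],
    [0,0,0],
    [0,0,0],
    [0,0,-1],
    [0,0,-2],
    [0,0,-3],
    [0,0,-3],
    [0,0,-2],
    [0,0,0],
  ],
  turn=[0,0,0,0,0,0,0,0,0,0],
  grip=-0.2,
)

```text
time_s: 21.47
position: [0.6008, -0.0461, 0.1182]
ee_rot: [[0.079, 0.997, 0.01], [0.997, -0.079, -0.001], [-0.001, 0.01, -1.0]]
contact_force: [0.2, -0.4, 0.9]
gripper_width: 0.397
```

```bash
python3 go.py .4475 .1883 .09 50.4
```

```text
t 21.47 pos [ 0.6008 -0.0461  0.1182] psi 85.48 F [ 0.2 -0.4  0.9] w 0.397 j6 -3.0
  turn 35.08 | cm shift before turn [ 22.16 -17.16   2.63] | after turn [  8.29 -26.75   2.82]
```

Call:
carry_out(
  delta_pos=[
    [0,0,0],
    [0,0,0],
    [0,0,0],
    [0,0,0],
    [0,0,0],
    [0.6,-2,0],
    [1,-3.3,0],
    [1.2,-3.8,0],
    [1.2,-3.8,0],
    [1.2,-3.8,0],
    [1.2,-3.8,0],
    [1,-3.3,0.5],
  ],
  turn=[7,7,7,7,7.05,0,0,0,0,0,0,0],
  grip=0.2,
)

```text
time_s: 22.47
position: [0.4605, 0.1647, 0.1071]
ee_rot: [[0.637, 0.771, 0.001], [0.771, -0.637, 0.001], [0.001, 0.001, -1.0]]
contact_force: [-0.1, 0.4, 0.4]
gripper_width: 0.601
```

Call:
carry_out(
  delta_pos=[
    [0.6,-2,1],
    [0.25,-0.8,0.8],
    [0,0,0],
    [0,0,0],
  ],
  turn=[0,0,0,0],
)

```text
time_s: 22.8
position: [0.4456, 0.1868, 0.0879]
ee_rot: [[0.637, 0.771, -0.001], [0.771, -0.637, -0.001], [-0.001, -0.0, -1.0]]
contact_force: [0.7, -1.0, -0.5]
gripper_width: 0.603
```

```bash
cat > l3.py <<'E'
from look import *
sl=[.6005,-.022,-.079]
for i in(1,2,3): print('pad',i,padpos(sl,i)); modfit(k,[*padpos(sl,i),sl[2]],.024,.024)
print('a'); modfit(k,[.4475,.1883,np.deg2rad(140.4)],which=('side',))
p=np.load(f'pics/top{k}.npz')['p'].astype(int).sum(2)
E
python3 l3.py 9; python3 go.py .4475 .1883 .09 50.4;python3 -c "
from h import *
crop('side9','s13',180,160,340,320)"
```

```text
pad 1 [0.60618209 0.04977544]
   side [0.6046 0.0512] -5.5 0.307
   top [0.6065 0.0503] -4.3 0.357
pad 2 [0.60239403 0.00192515]
   side [0.6007 0.0019] -2.7 0.309
   top [6.027e-01 6.000e-04] -3.3 0.356
pad 3 [ 0.59860597 -0.04592515]
   side [ 0.5967 -0.0449] -4.0 0.295
   top [ 0.5986 -0.0458] -5.7 0.361
a
   side [0.447  0.1879] 140.3 0.281
t 22.9 pos [0.4465 0.1863 0.0886] psi 50.35 F [ 0.3 -0.1 -0.6] w 0.6 j6 58.0
  turn -0.05 | cm shift before turn [ 0.22 -0.05 -0.14] | after turn [ 0.22 -0.05 -0.14]
scale 3.75
```

View pics/s13.png

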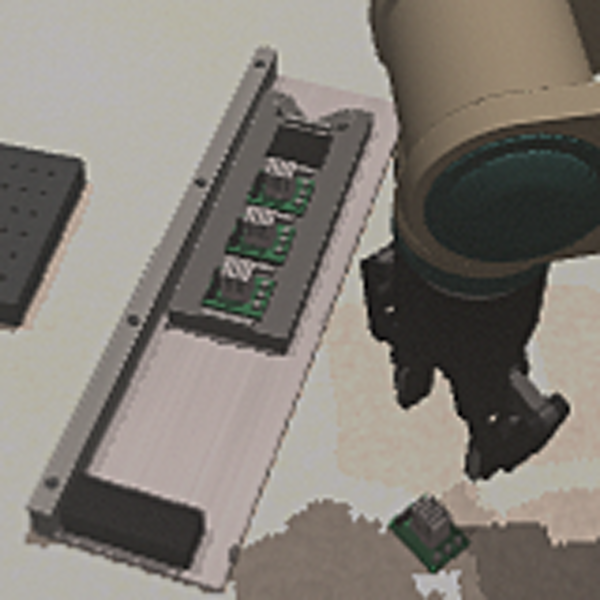

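Call:
carry_out(
  delta_pos=[
    [0.15,0,2],
    [0,0,3],
    [0,0,2.5],
    [0,0,2],
    [0,0,1],
    [0,0,0.4],
    [0,0,0],
    [0,0,0],
    [0,0,0],
  ],
  turn=[0,0,0,0,0,0,0,0,0],
)

```text
time_s: 23.65
position: [0.4478, 0.1887, -0.0191]
ee_rot: [[0.637, 0.771, 0.003], [0.771, -0.637, 0.001], [0.002, 0.002, -1.0]]
contact_force: [-0.3, 0.3, 0.0]
gripper_width: 0.597
```

```bash
python3 go.py .4473 .1882 -.0215 50.4
```

```text
t 23.65 pos [ 0.4478  0.1887 -0.0191] psi 50.42 F [-0.3  0.3  0. ] w 0.597 j6 58.0
  turn 0.02 | cm shift before turn [-0.07 -0.01  0.24] | after turn [-0.07 -0.01  0.24]
```

Call:
carry_out(
  delta_pos=[
    [0,0,0.1],
    [0,0,0.1],
    [0,0,0],
    [0,0,0],
    [0,0,0],
    [0,0,0],
    [0,0,0],
  ],
  turn=[0,0,0,0,0,0,0],
  grip=-1,
)

```text
time_s: 24.23
position: [0.447, 0.1887, -0.0221]
ee_rot: [[0.637, 0.771, 0.001], [0.771, -0.637, 0.0], [0.001, 0.001, -1.0]]
contact_force: [0.4, 0.7, 5.8]
gripper_width: 0.221
```

Call:
carry_out(
  delta_pos=[
    [0,0,-1],
    [0,0,-2],
    [0,0,-3],
    [0,0,-3],
    [0,0,-3],
    [0,0,-1],
    [0,0,0],
    [0,0,0],
    [0,0,0],
    [0,0,0],
    [0,0,0],
  ],
  turn=[0,0,0,0,0,0,-7,-7,-7,-7,-7],
)

```text
time_s: 25.15
position: [0.4459, 0.1883, 0.1064]
ee_rot: [[0.074, 0.997, -0.002], [0.997, -0.074, -0.001], [-0.001, -0.002, -1.0]]
contact_force: [-0.5, -0.6, -0.5]
gripper_width: 0.218
```

```bash
python3 go.py .5948 -.0936 .10 85.5
```

```text
t 25.15 pos [0.4459 0.1883 0.1064] psi 85.78 F [-0.5 -0.6 -0.5] w 0.218 j6 23.0
  turn 0.28 | cm shift before turn [-27.02  16.92   0.63] | after turn [-26.93  17.05   0.64]
```

Call:
carry_out(
  delta_pos=[
    [-1.5,1,0],
    [-2.7,1.7,0],
    [-3.2,2,0],
    [-3.2,2,0],
    [-3.2,2,0],
    [-3.2,2,0],
    [-3.2,2,0],
    [-2.9,1.8,0],
    [-2.4,1.6,0],
    [-1.4,0.9,0.5],
    [0,0,0],
    [0,0,0],
  ],
  turn=[0.3,0,0,0,0,0,0,0,0,0,0,0],
)

```text
time_s: 26.15
position: [0.5924, -0.0942, 0.1007]
ee_rot: [[0.086, 0.996, -0.003], [0.996, -0.086, 0.001], [0.001, -0.003, -1.0]]
contact_force: [0.4, -0.4, -1.0]
gripper_width: 0.22
```

```bash
python3 go.py .5948 -.0936 .012 85.5
```

```text
t 26.15 pos [ 0.5924 -0.0942  0.1007] psi 85.05 F [ 0.4 -0.4 -1. ] w 0.22 j6 -8.0
  turn -0.45 | cm shift before turn [0.08 0.26 8.87] | after turn [0.08 0.23 8.87]
```

Call:
carry_out(
  delta_pos=[
    [0.06,0.12,2],
    [0,0,2.5],
    [0,0,2.5],
    [0,0,1.5],
    [0,0,0.3],
    [0,0,0],
    [0,0,0],
    [0,0,0],
  ],
  turn=[-0.4,0,0,0,0,0,0,0],
)

```text
time_s: 26.82
position: [0.5955, -0.0932, 0.0163]
ee_rot: [[0.077, 0.997, 0.003], [0.997, -0.077, -0.001], [-0.0, 0.003, -1.0]]
contact_force: [0.6, 0.2, 1.1]
gripper_width: 0.22
```

```bash
python3 go.py .5948 -.0938 .003 85.5
```

```text
t 26.82 pos [ 0.5955 -0.0932  0.0163] psi 85.56 F [0.6 0.2 1.1] w 0.22 j6 -8.0
  turn 0.06 | cm shift before turn [-0.06 -0.07  1.33] | after turn [-0.06 -0.06  1.33]
```

Call:
carry_out(
  delta_pos=[
    [0,-0.05,0.6],
    [0,0,0.5],
    [0,0,0.15],
    [0,0,0],
    [0,0,0],
  ],
  turn=[0,0,0,0,0],
)

```text
time_s: 27.23
position: [0.594, -0.0935, 0.002]
ee_rot: [[0.078, 0.997, 0.0], [0.997, -0.078, -0.0], [-0.0, 0.0, -1.0]]
contact_force: [-0.1, 0.1, 2.6]
gripper_width: 0.217
```

```bash
python3 go.py .5948 -.0938 .0025 85.5
```

```text
t 27.23 pos [ 0.594  -0.0935  0.002 ] psi 85.53 F [-0.1  0.1  2.6] w 0.217 j6 -8.0
  turn 0.03 | cm shift before turn [-0.03  0.08 -0.05] | after turn [-0.03  0.08 -0.05]
```

Call:
carry_out(
  delta_pos=[
    [0,0.06,-0.05],
    [0,0,0],
  ],
  turn=[0,0],
)

```text
time_s: 27.4
position: [0.5945, -0.0935, 0.0021]
ee_rot: [[0.078, 0.997, -0.0], [0.997, -0.078, -0.0], [-0.0, -0.0, -1.0]]
contact_force: [0.7, 0.2, -0.6]
gripper_width: 0.223
```

Call:
carry_out(
  delta_pos=[
    [0,0,0],
    [0,0,0],
    [0,0,0],
    [0,0,0],
    [0,0,-1],
    [0,0,-2],
    [0,0,-3],
    [0,0,-3],
    [0,0,-3],
    [0,0,-1],
    [0,0,0],
  ],
  turn=[0,0,0,0,0,0,0,0,0,0,0],
  grip=-0.2,
)

```text
time_s: 28.32
position: [0.5964, -0.0938, 0.137]
ee_rot: [[0.078, 0.997, 0.007], [0.997, -0.078, -0.002], [-0.001, 0.008, -1.0]]
contact_force: [0.9, 0.1, -0.2]
gripper_width: 0.4
```

```bash
python3 go.py .4675 .3165 .12 85.5
```

```text
t 28.32 pos [ 0.5964 -0.0938  0.137 ] psi 85.54 F [ 0.9  0.1 -0.2] w 0.4 j6 -8.0
  turn 0.04 | cm shift before turn [ 39.91 -16.05   1.53] | after turn [ 39.9  -16.07   1.7 ]
```

Call:
carry_out(
  delta_pos=[
    [2,-0.8,0],
    [3.5,-1.4,0],
    [3.8,-1.5,0],
    [3.8,-1.5,0],
    [3.8,-1.5,0],
    [3.8,-1.5,0],
    [3.8,-1.5,0],
    [3.8,-1.5,0],
    [3.8,-1.5,0],
    [3.5,-1.4,0],
    [2.5,-1.1,0],
    [1.6,-0.8,0],
  ],
  turn=[0,0,0,0,0,0,0,0,0,0,0,0],
  grip=1,
)

```text
time_s: 29.32
position: [0.4638, 0.3171, 0.1302]
ee_rot: [[0.075, 0.997, -0.003], [0.997, -0.075, -0.001], [-0.001, -0.003, -1.0]]
contact_force: [0.1, -0.3, 0.6]
gripper_width: 1.002
```

Call:
carry_out(
  delta_pos=[
    [0,0,0],
    [0,0,0],
  ],
  turn=[0,0],
)

```text
time_s: 29.48
position: [0.465, 0.3149, 0.1305]
ee_rot: [[0.076, 0.997, -0.002], [0.997, -0.076, -0.002], [-0.002, -0.002, -1.0]]
contact_force: [0.3, -0.7, -0.4]
gripper_width: 1.002
```

```bash
python3 go.py .467 .3165 -.008 85.5
cat > l4.py <<'E'
from look import *
sl=[.6005,-.022,-.079]
for i in(1,2,3,4): print('pad',i,padpos(sl,i)); modfit(k,[*padpos(sl,i),sl[2]],.024,.024)
E
python3 l4.py 10;  python3 -c "
from h import *
crop('side10','s14',180,160,340,384)"
```

```text
t 29.48 pos [0.465  0.3149 0.1305] psi 85.64 F [ 0.3 -0.7 -0.4] w 1.002 j6 35.0
  turn 0.14 | cm shift before turn [ 0.2   0.22 13.85] | after turn [ 0.18  0.19 13.85]
pad 1 [0.60618209 0.04977544]
   side [0.6047 0.0513] -4.5 0.285
   top [0.6067 0.0501] -3.6 0.346
pad 2 [0.60239403 0.00192515]
   side [0.6003 0.0018] -2.2 0.33
   top [6.027e-01 6.000e-04] -3.9 0.336
pad 3 [ 0.59860597 -0.04592515]
   side [ 0.5986 -0.0459] -4.5 nan
   top [ 0.5988 -0.0459] -5.3 0.39
pad 4 [ 0.59481791 -0.09377544]
   side [ 0.5948 -0.0938] -4.5 nan
   top [ 0.5952 -0.0929] -0.4 0.37
scale 2.6785714285714284fit.py:38: RuntimeWarning: invalid value encountered in scalar divide
  return e/sum(len(o) for _,_,o in data)
```

View pics/s14.png

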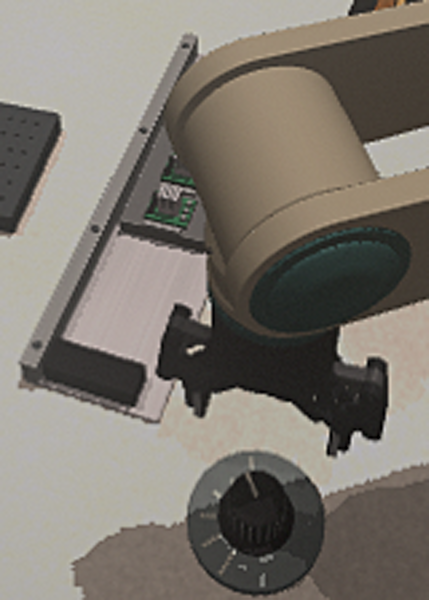

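Call:
carry_out(
  delta_pos=[
    [0.18,0.15,2],
    [0,0,3],
    [0,0,3],
    [0,0,3],
    [0,0,2],
    [0,0,0.8],
    [0,0,0],
    [0,0,0],
    [0,0,0],
  ],
  turn=[0,0,0,0,0,0,0,0,0],
)

```text
time_s: 30.33
position: [0.4689, 0.3168, -0.0037]
ee_rot: [[0.078, 0.997, 0.003], [0.997, -0.078, 0.002], [0.002, 0.003, -1.0]]
contact_force: [0.8, 0.7, 0.1]
gripper_width: 0.998
```

```bash
python3 go.py .467 .3165 -.008 85.5; python3 -c "
from h import *
shot('side','side11')
crop('side11','s15',220,270,340,384)"
```

```text
t 30.33 pos [ 0.4689  0.3168 -0.0037] psi 85.5 F [0.8 0.7 0.1] w 0.998 j6 35.0
  turn -0.0 | cm shift before turn [-0.04 -0.19  0.43] | after turn [-0.04 -0.19  0.43]
scale 5.2631578947368425
```

View pics/s15.png

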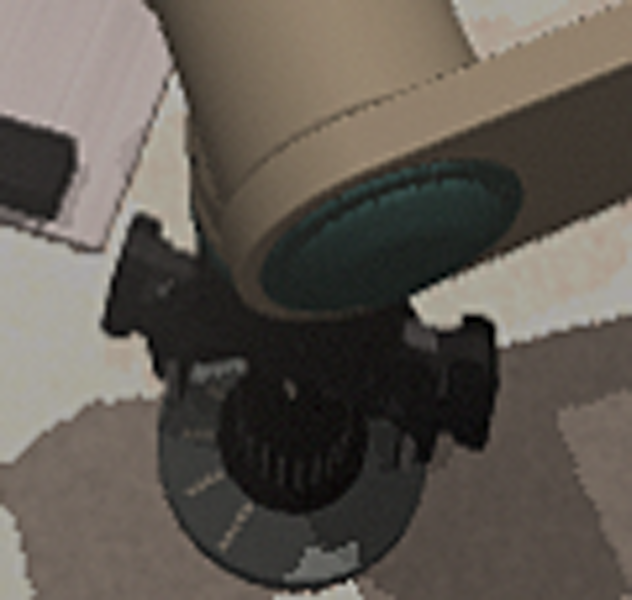

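Call:
carry_out(
  delta_pos=[
    [0,-0.1,0.2],
    [0,0,0],
    [0,0,0],
    [0,0,0],
    [0,0,0],
    [0,0,0],
    [0,0,0],
  ],
  turn=[0,0,0,0,0,0,0],
  grip=-1,
)

```text
time_s: 30.97
position: [0.4686, 0.3166, -0.0063]
ee_rot: [[0.078, 0.997, 0.005], [0.997, -0.078, 0.001], [0.001, 0.004, -1.0]]
contact_force: [5.7, -1.7, 2.0]
gripper_width: 0.497
```

```bash
python3 go.py .467 .3165 -.008 85.5
```

```text
t 30.97 pos [ 0.4686  0.3166 -0.0063] psi 85.51 F [ 5.7 -1.7  2. ] w 0.497 j6 35.0
  turn 0.01 | cm shift before turn [-0.03 -0.16  0.17] | after turn [-0.03 -0.16  0.17]
```

Call:
carry_out(
  delta_pos=[
    [0,0.08,0],
    [0,0,0],
    [0,0,0],
    [0,0,0],
    [0,0,0],
    [0,0,0],
    [0,0,0],
    [0,0,0],
    [0,0,0],
    [0,0,0],
    [0,0,0],
    [0,0,0],
  ],
  turn=[-3,-5,-6,-6,-6,-6,-6,-6,-6,-6,-6,-6],
)

```text
time_s: 31.97
position: [0.4685, 0.3164, -0.0064]
ee_rot: [[-0.897, 0.441, 0.002], [0.441, 0.897, 0.0], [-0.002, 0.001, -1.0]]
contact_force: [0.3, -2.8, 5.9]
gripper_width: 0.499
```

Call:
carry_out(
  delta_pos=[
    [0,0,0],
    [0,0,0],
    [0,0,0],
    [0,0,0],
    [0,0,0],
    [0,0,0],
    [0,0,0],
    [0,0,0],
  ],
  turn=[-6,-6,-6,-6,-5,-2.5,0,0],
)

```text
time_s: 32.63
position: [0.4685, 0.3164, -0.0063]
ee_rot: [[-0.996, -0.088, 0.003], [-0.088, 0.996, -0.0], [-0.003, -0.0, -1.0]]
contact_force: [0.0, -3.0, 5.3]
gripper_width: 0.497
```

```bash
python3 go.py .467 .3165 -.008 185.5; python3 -c "
from h import *
shot('side','side12')
crop('side12','s16',220,270,340,384)"
```

```text
t 32.63 pos [ 0.4685  0.3164 -0.0063] psi -174.95 F [ 0.  -3.   5.3] w 0.497 j6 -65.0
  turn -0.45 | cm shift before turn [0.15 0.03 0.17] | after turn [0.15 0.03 0.17]
scale 5.2631578947368425
```

View pics/s16.png

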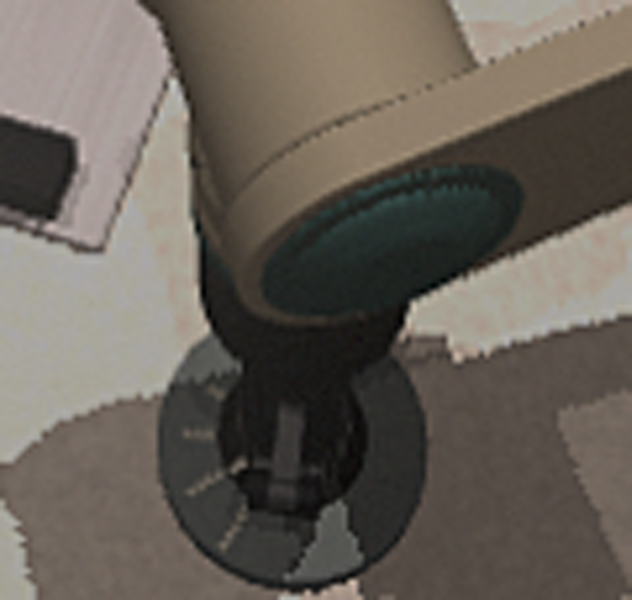

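Call:
carry_out(
  delta_pos=[
    [0,0,0],
    [0,0,0],
    [0,0,0],
    [0,0,0],
    [0,0,0],
    [0,0,-1],
    [0,0,-2],
    [0,0,-3],
    [0,0,-3],
    [0,0,-3],
    [0,0,-2],
    [0,0,0],
  ],
  turn=[0,0,0,0,0,0,0,0,0,0,0,0],
  grip=1,
)

```text
time_s: 33.68
position: [0.4696, 0.3178, 0.1391]
ee_rot: [[-0.996, -0.088, 0.009], [-0.088, 0.996, 0.005], [-0.009, 0.004, -1.0]]
contact_force: [-0.1, 0.1, 1.3]
gripper_width: 1.004
```

```bash
python3 go.py .525 .00 .12 174.6
```

```text
t 33.68 pos [0.4696 0.3178 0.1391] psi -174.96 F [-0.1  0.1  1.3] w 1.004 j6 -65.0
  turn 10.44 | cm shift before turn [ -2.71 -32.16   1.79] | after turn [ -8.51 -31.12   1.91]
```

Call:
carry_out(
  delta_pos=[
    [0,0,0],
    [0,0,0],
    [-0.6,-2,0],
    [-0.9,-3.4,0],
    [-1,-3.6,0],
    [-1,-3.6,0],
    [-1,-3.6,0],
    [-1,-3.6,0],
    [-1,-3.6,0],
    [-1,-3.6,0],
    [-0.7,-2.6,0],
    [-0.4,-1.6,0],
  ],
  turn=[5.2,5.2,0,0,0,0,0,0,0,0,0,0],
  grip=-1,
)

```text
time_s: 34.68
position: [0.5237, -0.0051, 0.1321]
ee_rot: [[-0.995, 0.096, -0.0], [0.096, 0.995, -0.001], [0.0, -0.001, -1.0]]
contact_force: [0.5, -0.1, -0.3]
gripper_width: -0.0
```

```bash
python3 -c "
from h import *
shot('side','side13');shot('top','top13')
crop('side13','s17',230,310,320,384);crop('top13','t17',110,195,170,245)"; python3 go.py .5288 -.005 .05 174.6
```

```text
scale 8.108108108108109
scale 12.0
t 34.78 pos [ 0.5237 -0.0046  0.1321] psi 174.43 F [-0.3  1.1 -0.3] w 0.001 j6 -89.0
  turn -0.17 | cm shift before turn [-0.51  0.01  8.21] | after turn [-0.51  0.    8.21]
```

View pics/s17.png

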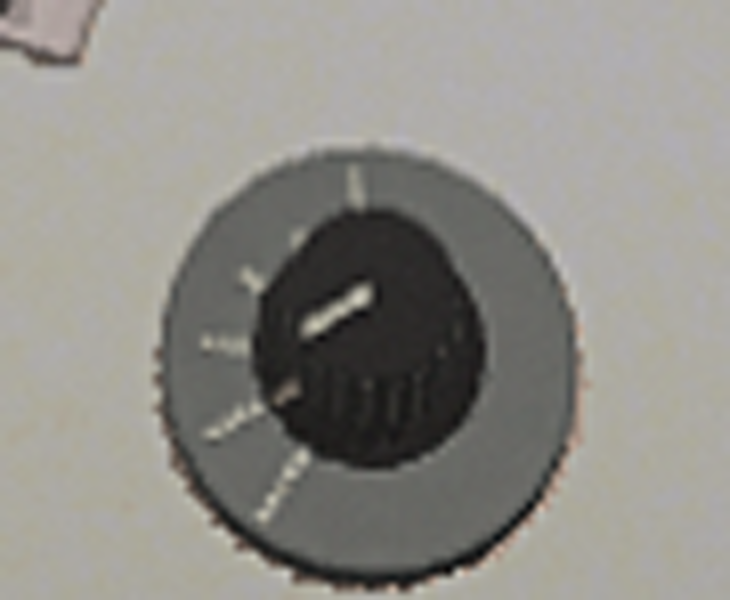

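View pics/t17.png

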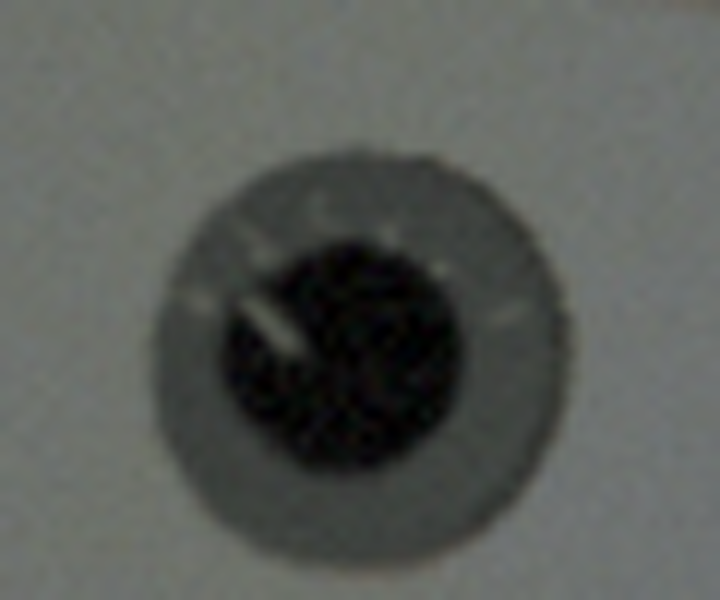

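```bash
python3 - <<'E'
from h import *
s=lambda x,y:(230+(x+.5)/8.108-.5,310+(y+.5)/8.108-.5)
a,b=atz('side',[s(370,293),s(308,328)],.05); print(np.arctan2(*(b-a)[1::-1]))
a,b=atz('side',[s(295,387),s(210,435)],.012); print(np.arctan2(*(b-a)[1::-1]))
a,b=atz('side',[s(260,408),s(210,435)],.012); print(np.arctan2(*(b-a)[1::-1]))
t=lambda x,y:(110+(x+.5)/12-.5,195+(y+.5)/12-.5)
a,b=atz('top',[t(298,350),t(243,300)],.05); print('top',np.arctan2(*(b-a)[1::-1]))
E
```

```text
0.7333049693033992
0.7282110416280876
0.7094827586949876
top 0.8637002957878819
```

Call:
carry_out(
  delta_pos=[
    [0,0,2],
    [0,0,3],
    [0,0,3],
    [0,0,3],
    [0,0,2],
    [0,0,1.2],
    [0,0,0.4],
    [0,0,0],
    [0,0,0],
  ],
  turn=[0,0,0,0,0,0,0,0,0],
)

```text
time_s: 35.53
position: [0.5248, -0.0019, -0.0123]
ee_rot: [[-0.996, 0.093, 0.002], [0.093, 0.996, -0.0], [-0.002, 0.0, -1.0]]
contact_force: [0.8, -0.6, -0.3]
gripper_width: -0.004
```

```bash
python3 go.py .5288 -.005 -.014 174.6; python3 -c "
from h import *
shot('side','side14')
crop('side14','s18',190,130,310,250)"
```

```text
t 35.53 pos [ 0.5248 -0.0019 -0.0123] psi 174.66 F [ 0.8 -0.6 -0.3] w -0.004 j6 -89.0
  turn 0.06 | cm shift before turn [-0.43 -0.27  0.17] | after turn [-0.43 -0.27  0.17]
scale 5.0
```

View pics/s18.png

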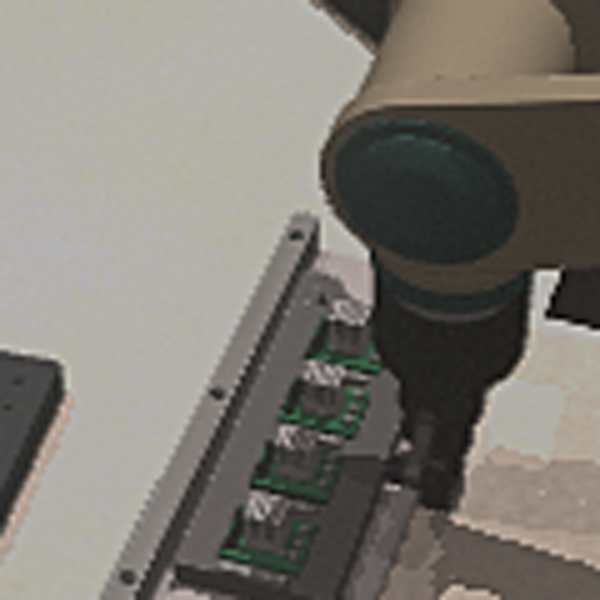

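Call:
carry_out(
  delta_pos=[
    [-0.5,0,0],
    [-0.5,0,0],
    [-0.5,0,0],
    [-0.3,0,0],
    [-0.1,0,0],
    [-0.1,0,0],
    [-0.05,0,0],
    [0,0,0],
  ],
  turn=[0,0,0,0,0,0,0,0],
)

```text
time_s: 36.25
position: [0.5442, -0.0041, -0.0138]
ee_rot: [[-0.996, 0.094, -0.0], [0.094, 0.996, -0.0], [0.0, -0.0, -1.0]]
contact_force: [0.4, -0.8, -0.2]
gripper_width: 0.001
```

Call:
carry_out(
  delta_pos=[
    [-0.05,0,0],
    [-0.05,0,0],
    [-0.05,0,0],
    [-0.05,0,0],
    [0,0,0],
  ],
  turn=[0,0,0,0,0],
)

```text
time_s: 36.67
position: [0.5463, -0.0043, -0.0137]
ee_rot: [[-0.996, 0.094, 0.0], [0.094, 0.996, -0.0], [-0.0, -0.0, -1.0]]
contact_force: [0.9, -0.4, 0.1]
gripper_width: 0.003
```

Call:
carry_out(
  delta_pos=[
    [-0.05,0,0],
    [-0.05,0,0],
    [-0.05,0,0],
    [-0.05,0,0],
    [0,0,0],
  ],
  turn=[0,0,0,0,0],
)

```text
time_s: 37.08
position: [0.5475, -0.0044, -0.0138]
ee_rot: [[-0.996, 0.093, -0.002], [0.093, 0.996, 0.0], [0.002, -0.0, -1.0]]
contact_force: [-6.1, -0.6, 3.1]
gripper_width: 0.001
```

Call:
carry_out(
  delta_pos=[
    [-0.05,0,0],
    [-0.05,0,0],
    [-0.05,0,0],
    [-0.05,0,0],
    [0,0,0],
  ],
  turn=[0,0,0,0,0],
)

```text
time_s: 37.5
position: [0.5494, -0.0044, -0.0138]
ee_rot: [[-0.996, 0.093, -0.002], [0.093, 0.996, 0.0], [0.002, 0.0, -1.0]]
contact_force: [-5.9, 1.8, 3.4]
gripper_width: -0.002
```

Call:
carry_out(
  delta_pos=[
    [-0.05,0,0],
    [-0.05,0,0],
    [-0.05,0,0],
    [0,0,0],
  ],
  turn=[0,0,0,0],
)

```text
time_s: 37.83
position: [0.5509, -0.0045, -0.0138]
ee_rot: [[-0.996, 0.093, -0.002], [0.093, 0.996, 0.0], [0.002, 0.0, -1.0]]
contact_force: [-5.4, 2.0, 3.9]
gripper_width: -0.001
```

```bash
python3 - <<'E'
from fit import *
shot('side','side15');shot('top','top15');crop('side15','s19',190,130,310,250)
R=[.609,.0353,-.096]
r=fit(boxes([(-44,44,-99,99,0,18),(-40,40,-95,95,18,18)],.006),[.603,-.022,-.09],[('top','top15')],bgz=.006,pad=0.004);print(r)
E
```

```text
scale 5.0
(array([ 0.60817185, -0.02885067, -0.13661919]), np.float64(1.470326224063663))
```

View pics/s19.png

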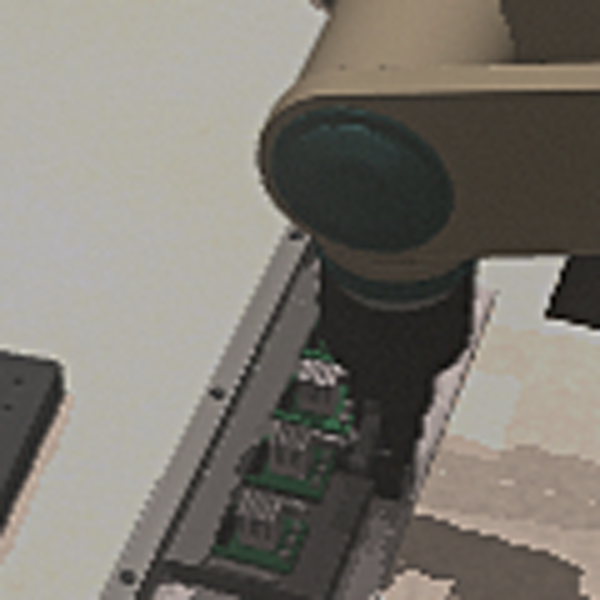

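Call:
carry_out(
  delta_pos=[
    [-0.05,0,0],
    [-0.05,0,0],
    [0,0,0],
  ],
  turn=[0,0,0],
)

```text
time_s: 38.18
position: [0.5517, -0.0044, -0.0139]
ee_rot: [[-0.996, 0.093, -0.003], [0.093, 0.996, 0.001], [0.003, 0.0, -1.0]]
contact_force: [-6.1, 2.0, 4.3]
gripper_width: 0.001
```

Call:
carry_out(
  delta_pos=[
    [-0.05,0,0],
    [-0.05,0,0],
    [0,0,0],
  ],
  turn=[0,0,0],
)

```text
time_s: 38.43
position: [0.5519, -0.0044, -0.0139]
ee_rot: [[-0.996, 0.093, -0.005], [0.093, 0.996, 0.001], [0.005, 0.0, -1.0]]
contact_force: [-10.8, 2.5, 6.5]
gripper_width: -0.003
```

Call:
carry_out(
  delta_pos=[
    [0.3,0,0],
    [1,0,0],
    [2,0,0],
    [1,0,-2],
    [0,0,-3],
    [0,0,-3],
    [0,0,-3],
    [0,0,-2],
    [0,0,0],
  ],
  turn=[0,0,0,0,0,0,0,0,0],
)

```text
time_s: 39.18
position: [0.5137, -0.0012, 0.1219]
ee_rot: [[-0.996, 0.094, 0.01], [0.094, 0.996, -0.001], [-0.01, 0.0, -1.0]]
contact_force: [0.5, -0.8, 1.2]
gripper_width: 0.0
```

```bash
python3 go.py .434 -.262 .10 172.8
```

```text
t 39.18 pos [ 0.5137 -0.0012  0.1219] psi 174.63 F [ 0.5 -0.8  1.2] w 0.0 j6 -89.0
  turn 1.83 | cm shift before turn [  5.52 -26.71   2.13] | after turn [  4.64 -26.87   2.19]
```

Call:
carry_out(
  delta_pos=[
    [0.3,-2,0],
    [0.5,-3,0],
    [0.6,-3.5,0],
    [0.6,-3.5,0],
    [0.6,-3.5,0],
    [0.6,-3.5,0],
    [0.5,-3,0],
    [0.5,-2.5,0],
    [0.4,-1.5,0],
    [0.2,-0.7,0],
    [0,0,0],
    [0,0,0],
  ],
  turn=[0,0,0,0,0,0,0,0,0,0,7,7],
  grip=0.2,
)

```text
time_s: 40.18
position: [0.4379, -0.2623, 0.1156]
ee_rot: [[-0.941, 0.337, -0.0], [0.337, 0.941, 0.0], [0.0, 0.0, -1.0]]
contact_force: [-0.6, -0.0, -0.1]
gripper_width: 0.6
```

Call:
carry_out(
  delta_pos=[
    [0,0,0],
    [0,0,0],
    [0,0,0],
    [0,0,0],
    [0,0,0],
    [0,0,0],
    [0,0,0],
    [0,0,0],
    [0,0,0],
    [0,0,0],
    [0,0,0],
    [0,0,0],
  ],
  turn=[7,7,7,7,7,7,7,7,7,7,7,1],
)

```text
time_s: 41.18
position: [0.4383, -0.2616, 0.1157]
ee_rot: [[0.132, 0.991, -0.0], [0.991, -0.132, 0.0], [0.0, -0.0, -1.0]]
contact_force: [-0.4, 0.5, 0.2]
gripper_width: 0.599
```

```bash
python3 go.py .434 -.262 .10 82.7; cat > l5.py <<'E'
from look import *
sl=fit(boxes(SLED,.006),[.604,-.022,-.096],[('top','top'+k),('side','side'+k)],bgz=.006,pad=.004)[0]; print('sled fit',sl.round(4))
# pads from tophand: 
for i in(1,2,3,4): print('pad',i,padpos(sl,i).round(4)); modfit(k,[*padpos(sl,i),sl[2]],.024,.024)
r=fit(boxes(STICK,.003),[.434,-.262,1.44],[('side','side'+k)],bgz=.003,pad=.01); print('stick',r)
R=[.609,.0353,-.096]; c,s=np.cos(R[2]),np.sin(R[2]); d=sl[:2]-R[:2]; print('in rail',d@[c,s],d@[-s,c],sl[2]-R[2])
E
python3 l5.py 16;python3 -c "
from h import *
crop('side16','s20',190,120,350,260);crop('top16','t20',200,145,310,220)"
```

```text
t 41.18 pos [ 0.4383 -0.2616  0.1157] psi 82.41 F [-0.4  0.5  0.2] w 0.599 j6 -27.0
  turn -0.29 | cm shift before turn [-0.09 -0.42  1.57] | after turn [-0.09 -0.42  1.57]
sled fit [ 0.6054 -0.0237 -0.0997]
pad 1 [0.6126 0.0479]
   side [0.6102 0.0505] -4.6 0.298
   top [0.6121 0.0491] -3.4 0.373
pad 2 [6.078e-01 2.000e-04]
   side [0.6054 0.0007] -1.8 0.303
   top [ 0.6073 -0.    ] -3.7 0.36
pad 3 [ 0.603  -0.0476]
   side [ 0.6005 -0.0458] -5.1 0.321
   top [ 0.6024 -0.0466] -5.0 0.354
pad 4 [ 0.5983 -0.0954]
   side [ 0.5961 -0.093 ] -2.4 0.361
   top [ 0.5975 -0.0939] -5.2 0.359
stick (array([ 0.43381265, -0.26063815,  1.44612229]), np.float64(0.36496410598737256))
in rail 0.0021013411473229616 -0.05908399443404039 -0.0037415275665755032
scale 4.285714285714286
scale 7.2727272727272725
```

View pics/s20.png

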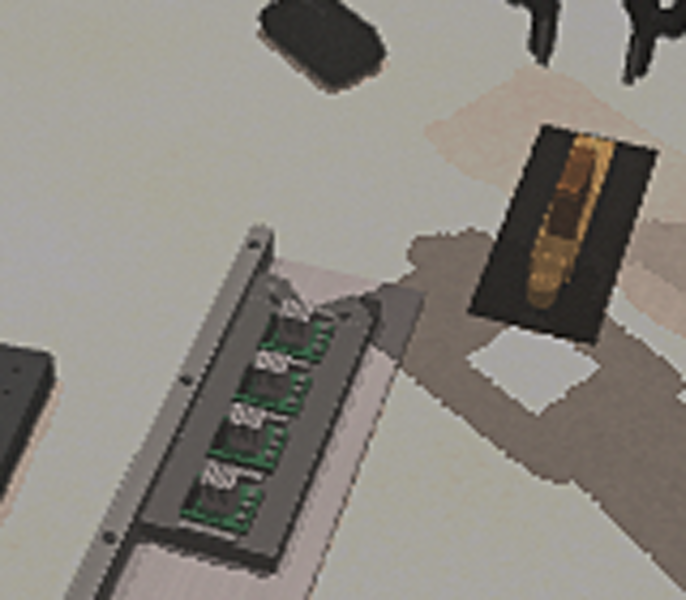

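View pics/t20.png

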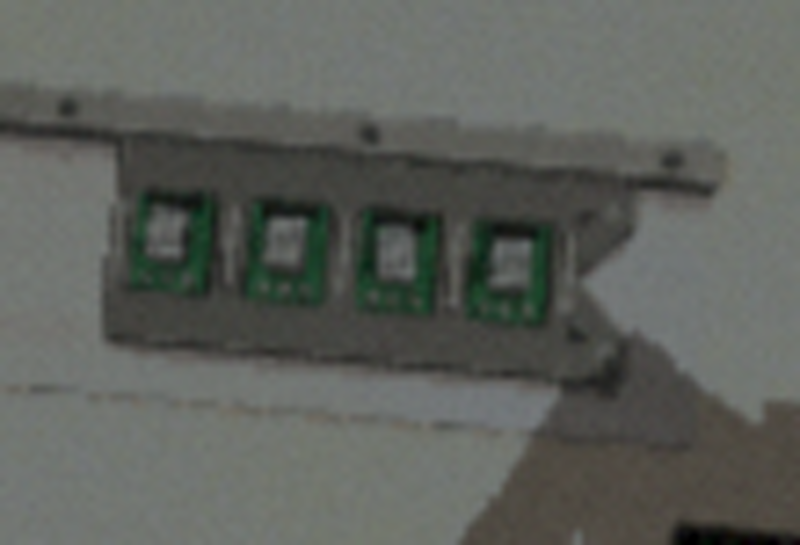

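Call:
carry_out(
  delta_pos=[
    [0,-0.42,2],
    [0,0,3],
    [0,0,3],
    [0,0,2.5],
    [0,0,1.2],
    [0,0,0.3],
    [0,0,0],
    [0,0,0],
  ],
  turn=[-0.3,0,0,0,0,0,0,0],
)

```text
time_s: 41.95
position: [0.4349, -0.2624, -0.0021]
ee_rot: [[0.122, 0.993, 0.002], [0.993, -0.122, -0.002], [-0.001, 0.002, -1.0]]
contact_force: [0.6, -0.3, -0.0]
gripper_width: 0.598
```

```bash
python3 go.py .4339 -.2615 -.004 82.7
```

```text
t 41.95 pos [ 0.4349 -0.2624 -0.0021] psi 82.99 F [ 0.6 -0.3 -0. ] w 0.598 j6 -28.0
  turn 0.29 | cm shift before turn [ 0.08 -0.12  0.19] | after turn [ 0.07 -0.12  0.19]
```

Call:
carry_out(
  delta_pos=[
    [0.05,-0.05,0.1],
    [0,0,0],
    [0,0,0],
    [0,0,0],
    [0,0,0],
    [0,0,0],
    [0,0,0],
  ],
  turn=[0.25,0,0,0,0,0,0],
  grip=-1,
)

```text
time_s: 42.53
position: [0.4342, -0.2617, -0.0035]
ee_rot: [[0.127, 0.992, 0.002], [0.992, -0.127, -0.001], [-0.001, 0.002, -1.0]]
contact_force: [-0.8, 0.5, 5.6]
gripper_width: 0.2
```

```bash
python3 go.py .4339 -.2615 -.004 82.7
```

```text
t 42.53 pos [ 0.4342 -0.2617 -0.0035] psi 82.69 F [-0.8  0.5  5.6] w 0.2 j6 -28.0
  turn -0.01 | cm shift before turn [ 0.01 -0.03  0.05] | after turn [ 0.01 -0.03  0.05]
```

Call:
carry_out(
  delta_pos=[
    [0,0,-1],
    [0,0,-2],
    [0,0,-2.5],
    [0,0,-2.5],
    [0,0,-1],
    [0,0,0],
    [0,0,0],
  ],
  turn=[0,0,0,0,0,-1.7,0],
)

```text
time_s: 43.12
position: [0.4337, -0.2613, 0.0858]
ee_rot: [[0.097, 0.995, 0.001], [0.995, -0.097, -0.001], [-0.001, 0.001, -1.0]]
contact_force: [-0.7, 0.0, -1.3]
gripper_width: 0.198
```

```bash
python3 go.py .5818 -.2514 .05 84.4
```

```text
t 43.12 pos [ 0.4337 -0.2613  0.0858] psi 84.44 F [-0.7  0.  -1.3] w 0.198 j6 -30.0
  turn 0.04 | cm shift before turn [ 2.43 14.64  3.6 ] | after turn [ 2.43 14.65  3.58]
```

Call:
carry_out(
  delta_pos=[
    [0.2,1.5,0],
    [0.4,2.5,0],
    [0.5,3,0],
    [0.5,3,0],
    [0.5,2.6,0],
    [0.3,1.5,0],
    [0.1,0.4,1],
    [0,0,2],
    [0,0,1.5],
    [0,0,0],
    [0,0,0],
  ],
  turn=[0,0,0,0,0,0,0,0,0,0,0],
)

```text
time_s: 44.03
position: [0.5786, -0.2501, 0.0382]
ee_rot: [[0.099, 0.995, -0.004], [0.995, -0.099, 0.002], [0.001, -0.004, -1.0]]
contact_force: [0.1, 0.9, -1.3]
gripper_width: 0.2
```

```bash
python3 go.py .5818 -.2514 .002 84.4;python3 - <<'E'
from fit import *
shot('side','side17');shot('top','top17');crop('side17','s21',200,90,320,230);crop('top17','t21',255,150,345,220)
E
```

```text
t 44.03 pos [ 0.5786 -0.2501  0.0382] psi 84.34 F [ 0.1  0.9 -1.3] w 0.2 j6 -21.0
  turn -0.06 | cm shift before turn [-0.1   0.35  3.62] | after turn [-0.09  0.34  3.62]
scale 4.285714285714286
scale 8.571428571428571
```

View pics/s21.png

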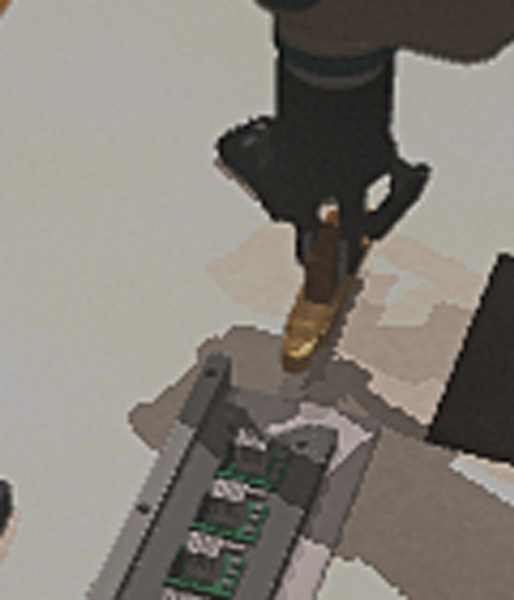

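View pics/t21.png

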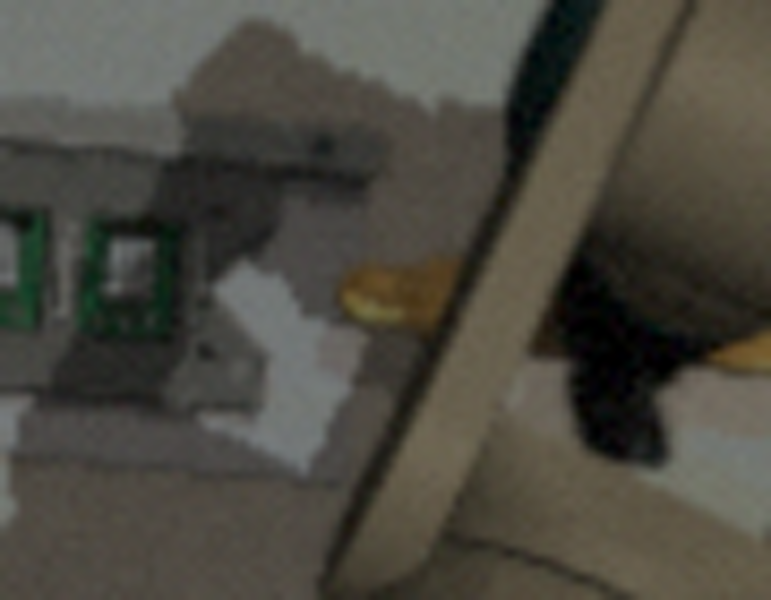

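Call:
carry_out(
  delta_pos=[
    [0,0.1,0.8],
    [0,0.1,1],
    [0,0,1],
    [0,0,0.4],
    [0,0,0],
    [0,0,0],
    [0,0,0],
  ],
  turn=[0,0,0,0,0,0,0],
)

```text
time_s: 44.72
position: [0.5825, -0.2509, 0.0087]
ee_rot: [[0.098, 0.995, 0.001], [0.995, -0.098, -0.0], [-0.0, 0.001, -1.0]]
contact_force: [0.1, 0.1, -0.6]
gripper_width: 0.202
```

```bash
python3 go.py .5818 -.2514 .002 84.4
```

```text
t 44.72 pos [ 0.5825 -0.2509  0.0087] psi 84.38 F [ 0.1  0.1 -0.6] w 0.202 j6 -21.0
  turn -0.02 | cm shift before turn [-0.06 -0.07  0.67] | after turn [-0.06 -0.07  0.67]
```

Call:
carry_out(
  delta_pos=[
    [0,0,0.3],
    [0,0,0.25],
    [1,0,0],
    [1,0,0],
    [0.8,0,0],
    [0.5,0,0],
    [0.2,0,0],
    [0,0,0],
    [0,0,0],
  ],
  turn=[0,0,0,0,0,0,0,0,0],
)

```text
time_s: 45.47
position: [0.5858, -0.2158, 0.003]
ee_rot: [[0.098, 0.995, 0.0], [0.995, -0.098, -0.0], [-0.0, 0.0, -1.0]]
contact_force: [-0.5, -0.2, -1.2]
gripper_width: 0.197
```

```bash
python3 go.py .5859 -.2096 .002 84.4;python3 - <<'E'
from fit import *
shot('side','side18');crop('side18','s22',210,120,300,220)
E
```

```text
t 45.47 pos [ 0.5858 -0.2158  0.003 ] psi 84.4 F [-0.5 -0.2 -1.2] w 0.197 j6 -18.0
  turn 0.0 | cm shift before turn [ 0.62 -0.05  0.1 ] | after turn [ 0.62 -0.05  0.1 ]
scale 6.0
```

View pics/s22.png

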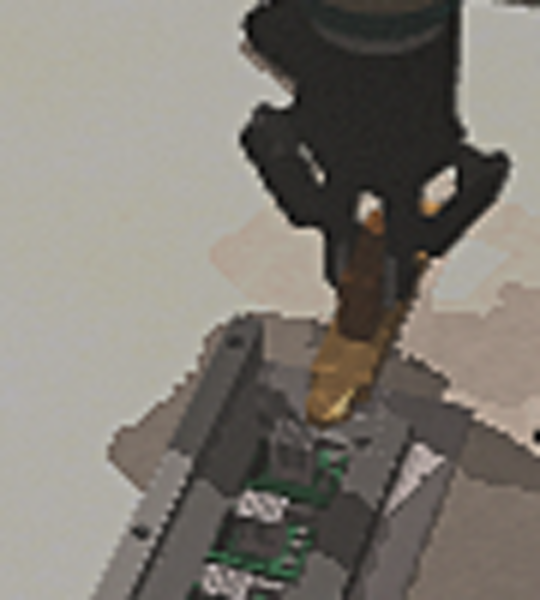

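Call:
carry_out(
  delta_pos=[
    [0.2,0,0],
    [0.2,0,0],
    [0.2,0,0],
    [0.2,0,0],
    [0.2,0.01,0],
    [0.2,0.01,0],
    [0.2,0.01,0],
    [0.2,0.01,0],
    [0,0,0],
  ],
  turn=[0,0,0,0,0,0,0,0,0],
)

```text
time_s: 46.27
position: [0.5877, -0.1996, 0.0028]
ee_rot: [[0.098, 0.995, 0.0], [0.995, -0.098, 0.0], [0.0, 0.0, -1.0]]
contact_force: [-0.7, -1.6, -1.4]
gripper_width: 0.206
```

```bash
python3 go.py .5859 -.2096 .002 84.4;python3 - <<'E'
from fit import *
shot('side','side19');crop('side19','s23',190,120,300,250)
E
```

```text
t 46.27 pos [ 0.5877 -0.1996  0.0028] psi 84.4 F [-0.7 -1.6 -1.4] w 0.206 j6 -17.0
  turn 0.0 | cm shift before turn [-1.01 -0.08  0.08] | after turn [-1.01 -0.08  0.08]
scale 4.615384615384615
```

View pics/s23.png

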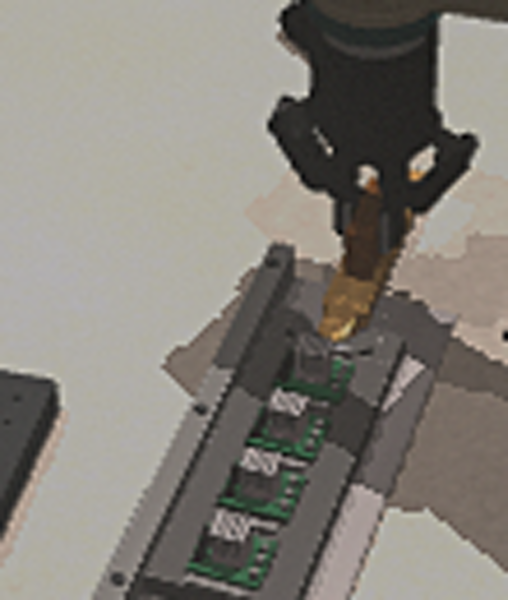

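Call:
carry_out(
  delta_pos=[
    [0.25,0.02,0],
    [0.25,0.02,0],
    [0.25,0.02,0],
    [0.25,0.02,0],
    [0.25,0,0],
    [0.25,0,0],
    [0.25,0,0],
    [0.25,0,0],
  ],
  turn=[0,0,0,0,0,0,0,0],
)

```text
time_s: 46.98
position: [0.5901, -0.1803, 0.0029]
ee_rot: [[0.098, 0.995, -0.001], [0.995, -0.098, -0.001], [-0.001, -0.001, -1.0]]
contact_force: [-2.2, -5.3, 0.3]
gripper_width: 0.199
```

```bash
python3 go.py .5859 -.2096 .002 84.4;cat > chk.py <<'E'
import sys
from look import *
cx=float(sys.argv[2]); # expected sled y world
# sled by modules/side edge: fit with modules
full=np.vstack([boxes(SLED,.006)]+[boxes([(-21,21,y-16,y+16,0,4),(-10,10,y-8,y+8,4,30)],.024) for y in(72,24,-24,-72)])
R=[.609,.0353,-.098]
t=(cx-R[1])/.9952; 
for n in('side','top'):
    p0=[R[0]+.001+.0978*t,cx,-.098]
    r=fit2(full,p0,boxes(RAIL),R,[(n,n+k)],pad=.008); sl=r[0]; c,s=np.cos(R[2]),np.sin(R[2]); d=sl[:2]-R[:2]; print(n,sl.round(4),'rail',(d@[c,s]).round(4),(d@[-s,c]).round(4),(sl[2]-R[2]).round(4),round(r[1],3))
E
python3 chk.py 20 -.005; python3 -c "
from h import *
crop('side20','s24',190,120,300,250)"
```

```text
t 46.98 pos [ 0.5901 -0.1803  0.0029] psi 84.38 F [-2.2 -5.3  0.3] w 0.199 j6 -15.0
  turn -0.02 | cm shift before turn [-2.95 -0.13  0.09] | after turn [-2.95 -0.13  0.09]
side [ 0.6063  0.0074 -0.0985] rail 0.0 -0.028 -0.0005 0.408
top [ 0.6083  0.0075 -0.0966] rail 0.002 -0.0277 0.0014 0.551
scale 4.615384615384615
```

View pics/s24.png

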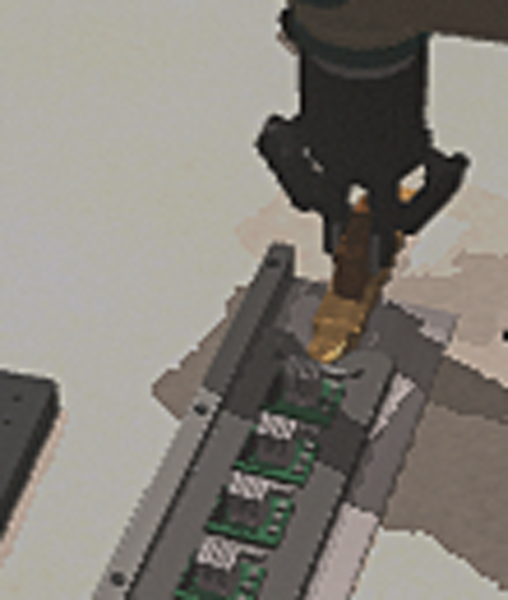

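Call:
carry_out(
  delta_pos=[
    [0.25,0.01,0],
    [0.3,0.01,0],
    [0.3,0,0],
    [0.3,0,0],
    [0.3,0,0],
    [0.3,0,0],
    [0.3,0,0],
    [0.3,0,0],
    [0.3,0,0],
    [0.3,0,0],
  ],
  turn=[0,0,0,0,0,0,0,0,0,0],
)

```text
time_s: 47.92
position: [0.593, -0.1513, 0.0028]
ee_rot: [[0.098, 0.995, -0.001], [0.995, -0.098, -0.001], [-0.001, -0.001, -1.0]]
contact_force: [-3.5, -6.4, 1.8]
gripper_width: 0.202
```

```bash
python3 go.py .5859 -.2096 .002 84.4; python3 chk.py 21 .037
```

```text
t 47.92 pos [ 0.593  -0.1513  0.0028] psi 84.38 F [-3.5 -6.4  1.8] w 0.202 j6 -12.0
  turn -0.02 | cm shift before turn [-5.87 -0.14  0.09] | after turn [-5.87 -0.14  0.08]
side [ 0.6091  0.0365 -0.0953] rail -0.0 0.0012 0.0027 0.36
top [ 0.6113  0.036  -0.0985] rail 0.0022 0.0009 -0.0005 0.513
```

Flush and tracking, sled at rail y ≈ +1 mm. Continue.

Call:
carry_out(
  delta_pos=[
    [0.3,0,0],
    [0.3,0,0],
    [0.3,0,0],
    [0.3,0,0],
    [0.3,0,0],
    [0.3,0,0],
    [0.3,0,0],
    [0.3,0,0],
    [0.3,0,0],
    [0.3,0,0],
  ],
  turn=[0,0,0,0,0,0,0,0,0,0],
)

```text
time_s: 48.85
position: [0.5959, -0.1214, 0.0028]
ee_rot: [[0.098, 0.995, -0.001], [0.995, -0.098, -0.001], [-0.001, -0.001, -1.0]]
contact_force: [-3.3, -6.1, 0.4]
gripper_width: 0.197
```

```bash
python3 go.py .5859 -.2096 .002 84.4; python3 chk.py 22 .065
```

```text
t 48.85 pos [ 0.5959 -0.1214  0.0028] psi 84.38 F [-3.3 -6.1  0.4] w 0.197 j6 -9.0
  turn -0.02 | cm shift before turn [-8.87 -0.13  0.09] | after turn [-8.87 -0.14  0.08]
side [ 0.6124  0.0664 -0.0961] rail 0.0003 0.0313 0.0019 0.367
top [ 0.6144  0.0666 -0.0982] rail 0.0023 0.0317 -0.0002 0.533
```

Call:
carry_out(
  delta_pos=[
    [0.3,0,0],
    [0.3,0,0],
    [0.3,0,0],
    [0.3,0,0],
    [0.3,0,0],
    [0.3,0,0],
    [0.3,0,0],
    [0.3,0,0],
    [0.3,0,0],
    [0.3,0,0],
    [0.3,0,0],
    [0.3,0,0],
  ],
  turn=[0,0,0,0,0,0,0,0,0,0,0,0],
)

```text
time_s: 49.95
position: [0.5994, -0.0856, 0.0028]
ee_rot: [[0.098, 0.995, -0.001], [0.995, -0.098, -0.001], [-0.001, -0.001, -1.0]]
contact_force: [-3.1, -6.3, 0.9]
gripper_width: 0.203
```

```bash
python3 go.py .5859 -.2096 .002 84.4; python3 chk.py 23 .101
```

```text
t 49.95 pos [ 0.5994 -0.0856  0.0028] psi 84.38 F [-3.1 -6.3  0.9] w 0.203 j6 -6.0
  turn -0.02 | cm shift before turn [-12.48  -0.13   0.1 ] | after turn [-12.48  -0.14   0.08]
side [ 0.6156  0.1019 -0.0993] rail 0.0001 0.067 -0.0013 0.353
top [ 0.6179  0.1027 -0.1002] rail 0.0022 0.0679 -0.0022 0.522
```

Call:
carry_out(
  delta_pos=[
    [0.2,0,0],
    [0.2,0,0],
    [0.2,0,0],
    [0.15,0,0],
    [0.1,0,0],
    [0.1,0,0],
    [0.1,0,0],
    [0.1,0,0],
    [0.05,0,0],
  ],
  turn=[0,0,0,0,0,0,0,0,0],
)

```text
time_s: 50.8
position: [0.6006, -0.0737, 0.0028]
ee_rot: [[0.098, 0.995, -0.001], [0.995, -0.098, -0.001], [-0.001, -0.001, -1.0]]
contact_force: [-3.3, -5.7, 1.9]
gripper_width: 0.2
```

Call:
carry_out(
  delta_pos=[
    [0.05,0,0],
    [0.05,0,0],
    [0.05,0,0],
    [0.05,0,0],
  ],
  turn=[0,0,0,0],
)

```text
time_s: 51.13
position: [0.6008, -0.0717, 0.0028]
ee_rot: [[0.098, 0.995, -0.001], [0.995, -0.098, -0.001], [-0.001, -0.001, -1.0]]
contact_force: [-4.4, -6.4, 0.6]
gripper_width: 0.199
```

Call:
carry_out(
  delta_pos=[
    [0.05,0,0],
    [0.05,0,0],
    [0.05,0,0],
    [0.05,0,0],
  ],
  turn=[0,0,0,0],
)

```text
time_s: 51.47
position: [0.6008, -0.0716, 0.0031]
ee_rot: [[0.099, 0.995, -0.002], [0.995, -0.099, -0.004], [-0.004, -0.001, -1.0]]
contact_force: [-5.5, -14.4, 3.4]
gripper_width: 0.201
```

```bash
python3 go.py .5859 -.2096 .002 84.4; python3 chk.py 24 .115;  python3 -c "
from h import *
crop('side24','s25',170,150,300,330)"
```

```text
t 51.47 pos [ 0.6008 -0.0716  0.0031] psi 84.34 F [ -5.5 -14.4   3.4] w 0.201 j6 -4.0
  turn -0.06 | cm shift before turn [-13.88  -0.13   0.17] | after turn [-13.88  -0.14   0.11]
side [ 0.617   0.1164 -0.0959] rail 0.0 0.0815 0.0021 0.366
top [ 0.6192  0.1158 -0.1005] rail 0.0022 0.0811 -0.0025 0.522
scale 3.3333333333333335
```

View pics/s25.png

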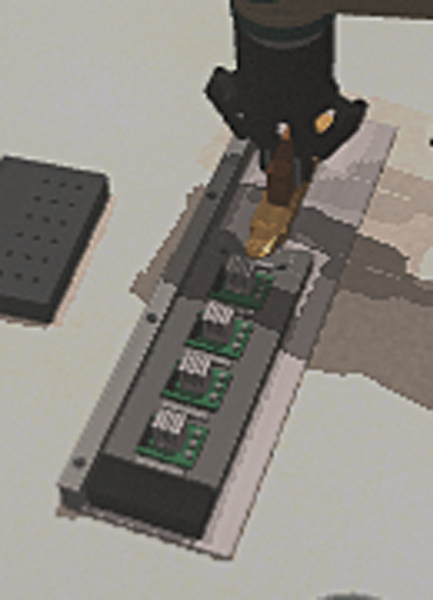

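Call:
carry_out(
  delta_pos=[
    [0,0,0],
    [0,0,0],
    [0,0,0],
    [-0.3,-0.03,0],
    [-0.8,0,0],
    [-1.5,0,0],
    [-2,0,0],
    [-2,0,-1],
    [0,0,-2.5],
    [0,0,-2.5],
    [0,0,-2],
    [0,0,0],
  ],
  turn=[0,0,0,0,0,0,0,0,0,0,0,0],
)

```text
time_s: 52.57
position: [0.5972, -0.1363, 0.0882]
ee_rot: [[0.098, 0.995, 0.009], [0.995, -0.098, -0.002], [-0.001, 0.009, -1.0]]
contact_force: [0.5, -0.4, 0.1]
gripper_width: 0.204
```

```bash
python3 go.py .4333 -.2640 .08 82.8
```

```text
t 52.57 pos [ 0.5972 -0.1363  0.0882] psi 84.36 F [ 0.5 -0.4  0.1] w 0.204 j6 -11.0
  turn 1.56 | cm shift before turn [-14.32 -15.07   0.71] | after turn [-14.73 -14.66   0.82]
```

Call:
carry_out(
  delta_pos=[
    [-1.2,-1.2,0],
    [-2,-2,0],
    [-2.5,-2.5,0],
    [-2.5,-2.5,0],
    [-2.5,-2.5,0],
    [-2,-2,0],
    [-1.3,-1.3,0],
    [-0.6,-0.7,0],
    [0,0,0],
    [0,0,0],
  ],
  turn=[1.5,0,0,0,0,0,0,0,0,0],
)

```text
time_s: 53.4
position: [0.4312, -0.2617, 0.0824]
ee_rot: [[0.124, 0.992, 0.0], [0.992, -0.124, 0.001], [0.001, 0.0, -1.0]]
contact_force: [0.1, 0.6, -0.6]
gripper_width: 0.198
```

```bash
python3 go.py .4333 -.2640 .00 82.8; python3 chk.py 25 .115;  python3 -c "
from h import *
crop('side25','s26',170,100,370,330)"
```

```text
t 53.4 pos [ 0.4312 -0.2617  0.0824] psi 82.85 F [ 0.1  0.6 -0.6] w 0.198 j6 -28.0
  turn 0.05 | cm shift before turn [-0.21  0.23  8.24] | after turn [-0.2   0.23  8.24]
side [ 0.6171  0.1162 -0.097 ] rail 0.0001 0.0813 0.001 0.326
top [ 0.6191  0.1155 -0.0967] rail 0.0022 0.0808 0.0013 0.418
scale 2.608695652173913
```

View pics/s26.png

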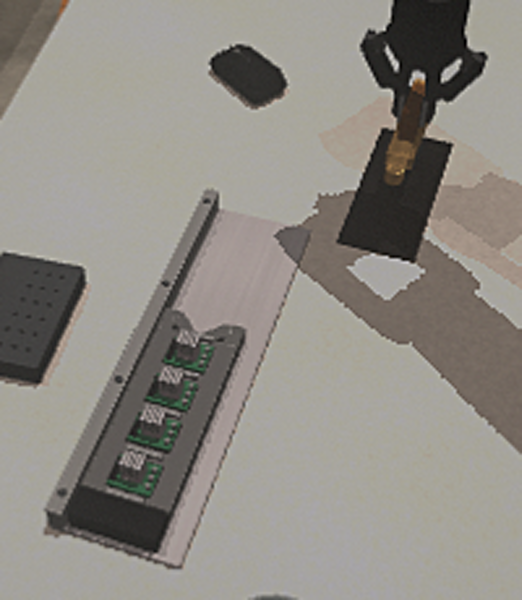

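Sled docked. Lower the stick onto the mat (grasp was at TCP z = −0.0035).

Call:
carry_out(
  delta_pos=[
    [-0.15,0.15,1.5],
    [0,0,2],
    [0,0,2],
    [0,0,1.5],
    [0,0,0.7],
    [0,0,0.3],
    [0,0,0],
    [0,0,0],
  ],
  turn=[0,0,0,0,0,0,0,0],
)

```text
time_s: 54.17
position: [0.4332, -0.2637, 0.0037]
ee_rot: [[0.123, 0.992, 0.001], [0.992, -0.123, -0.001], [-0.001, 0.001, -1.0]]
contact_force: [-0.1, 1.3, -0.6]
gripper_width: 0.198
```

```bash
python3 go.py .4333 -.2640 -.003 82.8
```

```text
t 54.17 pos [ 0.4332 -0.2637  0.0037] psi 82.92 F [-0.1  1.3 -0.6] w 0.198 j6 -28.0
  turn 0.12 | cm shift before turn [-0.03  0.02  0.67] | after turn [-0.03  0.02  0.67]
```

Call:
carry_out(
  delta_pos=[
    [0,0,0.3],
    [0,0,0.25],
    [0,0,0.05],
    [0,0,0],
    [0,0,0],
  ],
  turn=[0,0,0,0,0],
)

```text
time_s: 54.58
position: [0.4324, -0.2636, -0.0031]
ee_rot: [[0.124, 0.992, 0.0], [0.992, -0.124, -0.0], [-0.0, 0.0, -1.0]]
contact_force: [-0.6, 0.0, -1.2]
gripper_width: 0.203
```

```bash
python3 go.py .4333 -.2640 -.003 82.8
```

```text
t 54.58 pos [ 0.4324 -0.2636 -0.0031] psi 82.88 F [-0.6  0.  -1.2] w 0.203 j6 -28.0
  turn 0.08 | cm shift before turn [-0.02  0.09 -0.01] | after turn [-0.02  0.09 -0.01]
```

Call:
carry_out(
  delta_pos=[
    [0,0,0.05],
    [0,0,0],
    [0,0,0],
  ],
  turn=[0,0,0],
)

```text
time_s: 54.83
position: [0.4325, -0.2637, -0.0036]
ee_rot: [[0.124, 0.992, 0.0], [0.992, -0.124, -0.0], [-0.0, 0.0, -1.0]]
contact_force: [-0.5, -0.6, -1.0]
gripper_width: 0.199
```

Call:
carry_out(
  delta_pos=[
    [0,0,0],
    [0,0,0],
    [0,0,0],
    [0,0,0],
    [0,0,0],
    [0,0,-1],
    [0,0,-2],
    [0,0,-3],
    [0,0,-3],
    [0,0,-3],
    [0,0,-2],
    [0,0,0],
  ],
  turn=[0,0,0,0,0,0,0,0,0,0,0,0],
  grip=0.2,
)

```text
time_s: 55.83
position: [0.4345, -0.265, 0.1427]
ee_rot: [[0.124, 0.992, 0.008], [0.992, -0.124, -0.006], [-0.005, 0.009, -1.0]]
contact_force: [0.1, -0.1, 0.5]
gripper_width: 0.598
```

```bash
python3 chk.py 26 .115; cat > l6.py <<'E'
from look import *
for nn in('side','top'):
  for sh in [(nn,nn+k)]:
    r=fit(boxes(STICK,.003),[.433,-.264,1.446],[sh],bgz=.003,pad=.01); print('stick',nn,r[0].round(4),r[1])
for n,sl in(('side',[.6171,.1162,-.098]),('top',[.6191,.1155,-.098])):
  for i in(1,2,3,4):
    print(i,padpos(sl,i).round(4)); modfit(k,[*padpos(sl,i),sl[2]],.024,.024,which=(n,))
E
python3 l6.py 27; python3 -c "
from h import *
crop('side27','s27',160,90,370,384);crop('top27','t27',110,130,370,270)
crop('side27','s28',185,215,260,310)"; python3 go.py .4 -.26 .1
```

```text
side [ 0.6169  0.1158 -0.096 ] rail 0.0 0.0808 0.002 0.462
top [ 0.6193  0.1155 -0.0979] rail 0.0024 0.0808 0.0001 0.492
stick side [ 0.4313 -0.2633  1.4495] 0.3748941753291102
stick top [ 0.4316 -0.2652  1.4414] 1.4179356280837936
1 [0.6241 0.1879]
   side [0.6425 0.1412] 3.6 0.521
2 [0.6194 0.1401]
   side [0.6189 0.1393] -4.2 0.27
3 [0.6148 0.0923]
   side [0.6141 0.093 ] -6.5 0.274
4 [0.6101 0.0445]
   side [0.6094 0.0456] -5.6 0.28
1 [0.6261 0.1872]
   top [0.6055 0.2181] -19.9 0.586
2 [0.6214 0.1394]
   top [0.621  0.1387] -4.5 0.341
3 [0.6168 0.0916]
   top [0.6161 0.092 ] -5.5 0.374
4 [0.6121 0.0438]
   top [0.6112 0.0444] -6.0 0.366
scale 2.0408163265306123
scale 3.076923076923077
scale 6.315789473684211
t 56.03 pos [ 0.4318 -0.2632  0.1353] psi 82.89 F [-1.2  0.5  0.3] w 0.601 j6 -28.0
  turn -0.0 | cm shift before turn [-0.08 -3.19  3.53] | after turn [-0.08 -3.2   3.53]
```

View pics/s27.png

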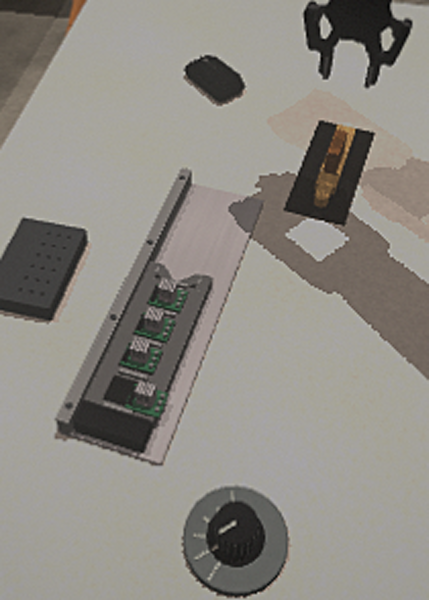

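View pics/s28.png

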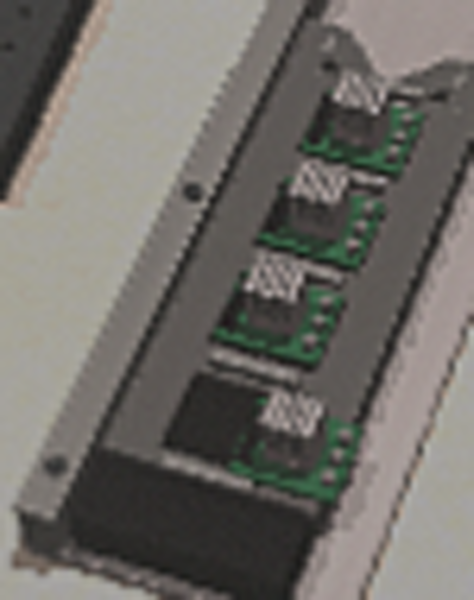

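View pics/t27.png

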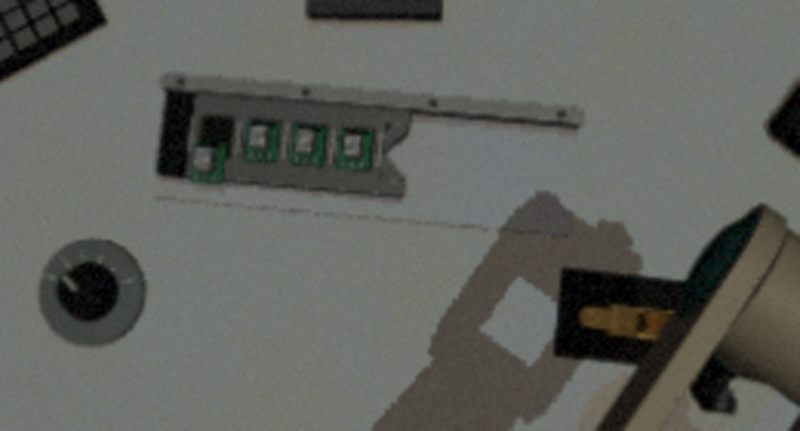

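```bash
python3 - <<'E'
from fit import *
fixed=np.vstack([boxes(SLED,.006)]+[boxes([(-21,21,y-16,y+16,0,4),(-10,10,y-8,y+8,4,30)],.024) for y in(24,-24,-72)])
for n,sl in(('side',[.6171,.1162,-.097]),('top',[.6191,.1155,-.098])):
    fx=fixed
    best=[]
    for dx in(-.02,-.025,-.03):
        c,s=np.cos(sl[2]),np.sin(sl[2]); p=[sl[0]+c*dx-s*.072,sl[1]+s*dx+c*.072]
        for a in(-.3,-.1,.15): best.append(fit2(boxes(MOD,.024),[*p,a],fx,sl,[(n,n+'27')],pad=.004,bgz=.006))
    r=min(best,key=lambda q:q[1]); d=r[0][:2]-np.array(sl[:2]); print(n,r[0].round(4),np.rad2deg(r[0][2]),r[1],'local',d@[c,s],d@[-s,c])
    X=cloud(n,n+'27'); m=(np.hypot(X[...,0]-r[0][0],X[...,1]-r[0][1])<.015)&(X[...,2]>.046)&(X[...,2]<.07); P=X[m]; print(len(P),P.mean(0),np.median(P[:,2]))
E
```

```text
side [ 0.5968  0.1935 -0.0898] -5.144704494725 0.23434848636490013 local -0.02770006446561205 0.07492310609707314
71 [0.59611321 0.19544091 0.05268914] 0.05330116677416585
top [ 0.5993  0.1937 -0.1094] -6.265634726702681 0.33384383508501125 local -0.027369095464826704 0.07590408778075854
42 [0.59879386 0.19249406 0.05431179] 0.05479500647006841
```

```bash
python3 go.py .5986 .193 .13 84.4
```

```text
t 56.03 pos [ 0.4318 -0.2632  0.1353] psi 82.89 F [-1.2  0.5  0.3] w 0.601 j6 -28.0
  turn -1.51 | cm shift before turn [47.33 10.9   0.55] | after turn [47.03 12.15  0.53]
```

Call:
carry_out(
  delta_pos=[
    [2.5,0.65,0],
    [3.7,0.95,0],
    [3.9,1,0],
    [3.9,1,0],
    [3.9,1,0],
    [3.9,1,0],
    [3.9,1,0],
    [3.9,1,0],
    [3.9,1,0],
    [3.9,1,0],
    [3.9,1,0],
    [3.2,0.9,0],
  ],
  turn=[-1.5,0,0,0,0,0,0,0,0,0,0,0],
)

```text
time_s: 57.03
position: [0.5905, 0.1705, 0.1343]
ee_rot: [[0.097, 0.995, -0.003], [0.995, -0.097, -0.0], [-0.001, -0.003, -1.0]]
contact_force: [0.5, -0.3, 0.6]
gripper_width: 0.6
```

Call:
carry_out(
  delta_pos=[
    [1.5,0.4,0],
    [0.8,0.2,0],
    [0,0,0],
    [0,0,0],
  ],
  turn=[0,0,0,0],
)

```text
time_s: 57.37
position: [0.5987, 0.1893, 0.1352]
ee_rot: [[0.098, 0.995, -0.002], [0.995, -0.098, -0.001], [-0.001, -0.002, -1.0]]
contact_force: [-0.1, -0.7, -0.2]
gripper_width: 0.6
```

```bash
python3 go.py .5986 .193 .015 84.4
```

```text
t 57.37 pos [0.5987 0.1893 0.1352] psi 84.37 F [-0.1 -0.7 -0.2] w 0.6 j6 20.0
  turn -0.03 | cm shift before turn [ 0.38 -0.03 12.02] | after turn [ 0.36 -0.05 12.02]
```

Call:
carry_out(
  delta_pos=[
    [0.3,-0.1,2],
    [0,0,3],
    [0,0,3],
    [0,0,2],
    [0,0,1.2],
    [0,0,0.4],
    [0,0,0],
    [0,0,0],
    [0,0,0],
  ],
  turn=[0,0,0,0,0,0,0,0,0],
)

```text
time_s: 58.12
position: [0.5997, 0.1932, 0.0225]
ee_rot: [[0.098, 0.995, 0.003], [0.995, -0.098, 0.001], [0.001, 0.003, -1.0]]
contact_force: [-0.4, -0.1, 0.1]
gripper_width: 0.603
```

```bash
python3 go.py .5986 .193 .0025 84.4;python3 - <<'E'
from fit import *
shot('side','side28');crop('side28','s29',180,200,280,310)
E
```

```text
t 58.12 pos [0.5997 0.1932 0.0225] psi 84.37 F [-0.4 -0.1  0.1] w 0.603 j6 20.0
  turn -0.03 | cm shift before turn [-0.03 -0.12  1.99] | after turn [-0.03 -0.11  2.  ]
scale 5.454545454545454
```

View pics/s29.png

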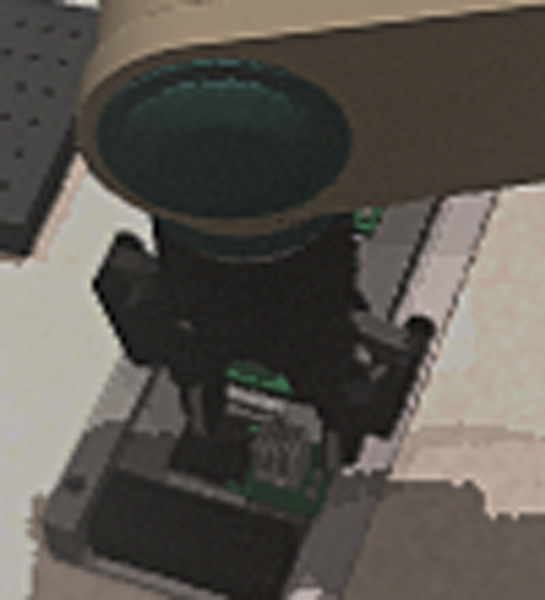

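Call:
carry_out(
  delta_pos=[
    [0,-0.05,0.6],
    [0,0,0.6],
    [0,0,0.5],
    [0,0,0.2],
    [0,0,0],
    [0,0,0],
  ],
  turn=[0,0,0,0,0,0],
)

```text
time_s: 58.67
position: [0.5979, 0.1932, 0.0009]
ee_rot: [[0.098, 0.995, -0.001], [0.995, -0.098, -0.0], [-0.0, -0.001, -1.0]]
contact_force: [-0.2, -0.5, 0.2]
gripper_width: 0.606
```

```bash
python3 go.py .5986 .193 .0025 84.4
```

```text
t 58.67 pos [0.5979 0.1932 0.0009] psi 84.39 F [-0.2 -0.5  0.2] w 0.606 j6 20.0
  turn -0.01 | cm shift before turn [-0.02  0.07 -0.16] | after turn [-0.02  0.07 -0.16]
```

Call:
carry_out(
  delta_pos=[
    [0,0.05,-0.1],
    [0,0,0],
    [0,0,0],
    [0,0,0],
    [0,0,0],
    [0,0,0],
    [0,0,0],
  ],
  turn=[0,0,0,0,0,0,0],
  grip=-1,
)

```text
time_s: 59.25
position: [0.599, 0.1933, 0.003]
ee_rot: [[0.098, 0.995, 0.001], [0.995, -0.098, 0.0], [0.0, 0.001, -1.0]]
contact_force: [0.4, -0.5, 5.1]
gripper_width: 0.222
```

```bash
python3 go.py .5986 .193 .0025 84.4
```

```text
t 59.25 pos [0.599  0.1933 0.003 ] psi 84.38 F [ 0.4 -0.5  5.1] w 0.222 j6 20.0
  turn -0.02 | cm shift before turn [-0.03 -0.04  0.05] | after turn [-0.03 -0.04  0.05]
```

Call:
carry_out(
  delta_pos=[
    [0,0,-0.5],
    [0,0,-1],
    [0,0,-0.5],
    [-0.1,0.6,0],
    [-0.15,1,0],
    [-0.1,0.8,0],
    [0,0.32,0],
    [0,0,0],
    [0,0,0],
    [0,0,0],
  ],
  turn=[0,0,0,0,0,0,0,0,0,0],
)

```text
time_s: 60.08
position: [0.6249, 0.1871, 0.022]
ee_rot: [[0.098, 0.995, -0.001], [0.995, -0.098, -0.0], [-0.0, -0.001, -1.0]]
contact_force: [0.3, -0.3, 0.3]
gripper_width: 0.221
```

```bash
python3 go.py .6256 .1869 .0035 84.4
```

```text
t 60.08 pos [0.6249 0.1871 0.022 ] psi 84.39 F [ 0.3 -0.3  0.3] w 0.221 j6 19.0
  turn -0.01 | cm shift before turn [-0.01  0.07  1.85] | after turn [-0.01  0.07  1.85]
```

Call:
carry_out(
  delta_pos=[
    [0,0.05,0.5],
    [0,0,0.6],
    [0,0,0.4],
    [0,0,0.25],
    [0,0,0],
    [0,0,0],
  ],
  turn=[0,0,0,0,0,0],
)

```text
time_s: 60.58
position: [0.6256, 0.187, 0.0045]
ee_rot: [[0.098, 0.995, -0.0], [0.995, -0.098, -0.0], [-0.0, -0.0, -1.0]]
contact_force: [-0.1, 0.7, 0.9]
gripper_width: 0.221
```

```bash
python3 go.py .6256 .1869 .0035 84.4
```

```text
t 60.58 pos [0.6256 0.187  0.0045] psi 84.39 F [-0.1  0.7  0.9] w 0.221 j6 19.0
  turn -0.01 | cm shift before turn [-0.01  0.    0.1 ] | after turn [-0.01  0.    0.1 ]
```

Call:
carry_out(
  delta_pos=[
    [0,0,0.1],
    [0,0,0],
    [0,0,0],
  ],
  turn=[0,0,0],
)

```text
time_s: 60.83
position: [0.6258, 0.187, 0.0039]
ee_rot: [[0.098, 0.995, 0.0], [0.995, -0.098, -0.0], [0.0, 0.0, -1.0]]
contact_force: [0.3, 0.8, -1.4]
gripper_width: 0.221
```

Call:
carry_out(
  delta_pos=[
    [0,0,0],
    [0,0,0],
    [0,0,0],
    [0,0,0],
    [0,0,-0.5],
    [0,0,-1],
    [0,0,-2],
    [0,0,-3],
    [0,0,-3],
    [0,0,-3],
    [0,0,0],
  ],
  turn=[0,0,0,0,0,0,0,0,0,0,0],
  grip=-0.2,
)

```text
time_s: 61.75
position: [0.6289, 0.1878, 0.1385]
ee_rot: [[0.098, 0.995, 0.013], [0.995, -0.098, 0.003], [0.004, 0.013, -1.0]]
contact_force: [0.2, 0.3, 1.2]
gripper_width: 0.4
```

```bash
python3 go.py .42 .08 .16 84.4
```

```text
t 61.75 pos [0.6289 0.1878 0.1385] psi 84.39 F [0.2 0.3 1.2] w 0.4 j6 19.0
  turn -0.01 | cm shift before turn [-12.76 -19.71  -2.46] | after turn [-12.76 -19.74  -2.15]
```

Call:
carry_out(
  delta_pos=[
    [-1,-1.5,0],
    [-1.7,-2.5,0],
    [-2,-3,0],
    [-2,-3,0],
    [-2,-3,0],
    [-2,-3,0],
    [-1.5,-2.5,0],
    [-0.8,-1.3,0],
    [0,0,0],
    [0,0,0],
  ],
  turn=[0,0,0,0,0,0,0,0,0,0],
)

```text
time_s: 62.58
position: [0.4163, 0.0769, 0.13]
ee_rot: [[0.098, 0.995, 0.003], [0.995, -0.098, 0.0], [0.001, 0.003, -1.0]]
contact_force: [0.3, 0.1, -1.2]
gripper_width: 0.401
```

```bash
python3 chk.py 29 .115; python3 l6.py 30; python3 -c "
from h import *
crop('side30','s31',160,90,370,384);crop('top30','t31',110,130,370,270)
crop('side30','s32',185,215,260,310)"
```

```text
side [ 0.6171  0.1158 -0.1   ] rail 0.0002 0.0809 -0.002 0.325
top [ 0.6193  0.1154 -0.1009] rail 0.0024 0.0807 -0.0029 0.405
stick side [ 0.433 -0.264  1.446] 0.16119306300858374
stick top [ 0.4316 -0.2648  1.4386] 0.31233646930239417
1 [0.6241 0.1879]
   side [0.6243 0.1874] -5.3 0.271
2 [0.6194 0.1401]
   side [0.6187 0.139 ] -4.2 0.273
3 [0.6148 0.0923]
   side [0.6141 0.0928] -6.3 0.292
4 [0.6101 0.0445]
   side [0.6094 0.0454] -5.9 0.287
1 [0.6261 0.1872]
   top [0.6265 0.1875] -4.6 0.361
2 [0.6214 0.1394]
   top [0.6207 0.1385] -2.9 0.38
3 [0.6168 0.0916]
   top [0.6161 0.092 ] -6.4 0.338
4 [0.6121 0.0438]
   top [0.6114 0.0444] -5.3 0.348
scale 2.0408163265306123
scale 3.076923076923077
scale 6.315789473684211
```

View pics/s31.png

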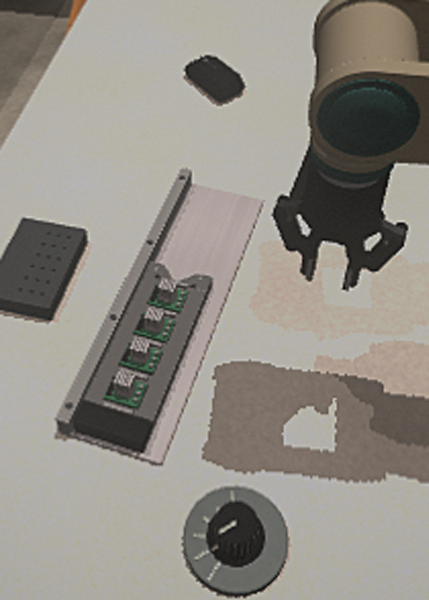

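View pics/s32.png

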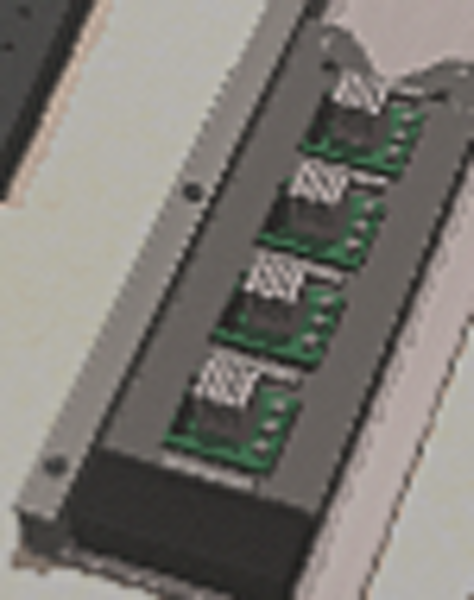

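View pics/t31.png

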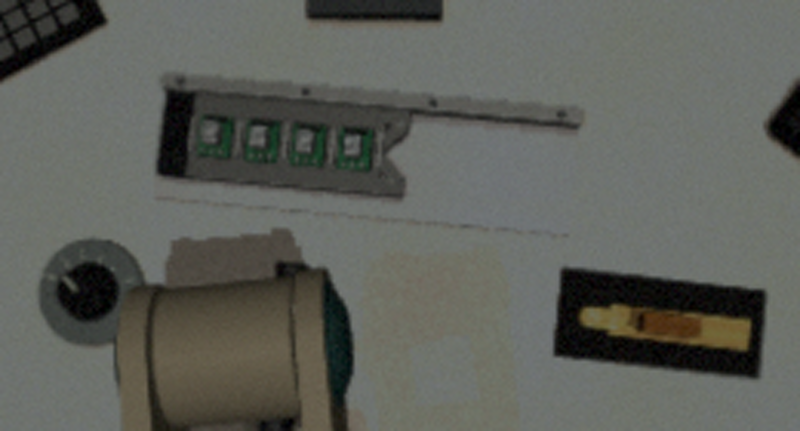

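```bash
python3 -c "
from h import *
print(ctrl.hand_in()); print(status.get_obs()['time_s'])"
```

```text
the job is handed in; nothing more can be done
None
the job is handed in; nothing more can be done
```

I put the four converter modules on pads 1–4, turned the sleeve to the four-dot mark and fed the sled into the docking block with the stick. The stick is back on its mat, and I handed the job in at about 63 s. The hand-in gives no verdict.

What my last checks showed:
- **Modules:** all four sit flat. By both cameras each is about 1.5 mm or less from its pad's middle and within about 3 degrees of square.
- **Sleeve:** the pointer read 0.73 rad against 0.735 rad for the four-dot mark. I measured that just after turning it; the final pictures still show it there.
- **Sled:** it stands at rail y of about 80.8 mm, where docked is 81 mm. Its side is flush with the fence within the camera error; the two cameras differ by about 2 mm across the rail.
- **Feed:** every picture during the feed showed the sled on the fence, with 5–6 N on the stick along the rail and about 3 N toward the fence.
- **Stick:** it lies lengthwise on the mat, about 2 mm from its centre. That comes from the top camera only, because the arm hid it from the side camera in the final pictures.

What did not go as expected:
- **Fingertip height:** the fingertips were about 30 mm higher than the TCP reading said. The first grasp closed above the module without moving it. I corrected the height from the images.
- **Knocked module:** after docking, the module on pad 1 was found about 27 mm to one side on the sled. I gripped it again, set it back on its pad and checked it with both cameras.

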